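Pack the sample box and set the vent cap of the canister

ROBOT

A 7-joint arm with a two-finger parallel gripper is mounted at the origin on the work surface. World frame = base frame: x ahead of the robot, y to its left, z up, the work surface at z = 0. Lengths are in m, angles in rad, forces in N, time in s.
With the tool pointing down it reaches from about 0.4 to 0.85 m from the base axis. Payload 4.5 kg.
Tool frame: the origin (TCP) lies on the centre line of the jaws, within the pads' length; the fingertips stand 25 mm ahead of it and the grasp point (between the pads) lies 6 mm ahead of it; z points along the fingers, y is the direction in which the jaws open and shut (so a half turn about z gives the same grasp; the last joint's range is limited). The gripper opens to 88 mm and grips with 3 to 60 N. Pads are 18 mm wide; open, the fingers measure 123 mm over their backs; the gripper's body (75 mm by 187 mm) begins 45 mm behind the grasp point.
Start: joints at [-1.13, 0.689, -0.195, 1.565, 0.157, 0.902, -0.215], TCP at [0.247, 0.574, 0.264] pointing down, gripper open.
Joint ranges: [-3.01, 3.01], [-0.46, 2.08], [-1.47, 1.51], [0.13, 2.56], [-1, 4.14], [0.04, 2.09], [-2.66, 2.66]. Speed limits (rad/s): [2.57, 2.57, 3.14, 3.14, 3.14, 3.14, 3.14].

INTERFACE

Orientations are given as a unit quaternion [x, y, z, w].
In Python, from plant import r, eyes gives the robot as it stands.
- The arm moves only by the tool servo_tool, never from a script. Its argument "deltas" is a list of rows, each an object of numbers: "dx", "dy", "dz": the shift along the tool's x, y, z in units of 60 mm (1.0 is 60 mm); "ax", "ay", "az": the turn, a rotation vector about the tool's x, y, z in units of 6 degrees (1.0 is 6 degrees); "hand": the finger opening in mm, from 0 to 88.1. A call has 1 to 10 rows; each row is the pose to reach, as a shift and turn from the pose commanded when the call began, along the tool's axes at that moment; what a row does not reach only later rows make up. A row lasts 1/8 s, in which the tool goes at most 62.5 mm and 10.7 degrees, less where a joint would pass 70% of its speed; a pose out of reach is approached as far as the arm can. A call with a gripper value outside its range is refused whole. The fingers move at their own pace and stop on an object; "newtons" is the grip in N (left out, the last holds). Time passes only in rows, so rows that repeat a pose let the fingers close. It gives the time, the measured TCP pose, the force and the opening at its end, in the units of the state.
- r.get_state(): the state, without advancing time (a new reading comes with each control period).
- eyes.snapshot(name): name is "scene" or "top"; returns (picture, depth): 420x560x3 uint8, red, green, blue; 420x560 float32, m along the optical axis (not along the pixel's ray), 0 where there is no reading.
- eyes.camera_model(name): a dict with "fx", "fy", "cx", "cy" (pixels), "pose" (4x4, takes a point from camera to world coordinates). Camera axes: x right, y up, looking along -z (the intrinsics and any distortion apply to the point x, -y, -z); pixel columns grow to the right and rows downward; lengths in m; the calibration is good to about 2 mm. A picture is of the moment at which its call begins. camera_model takes no time and is no camera call.
- r.finish_job(): hands the job in, once; it reports no verdict.
The state is a dict: "clock": time; "q": joint angles; "qd": joint speeds; "joint_torque": joint torques, N m; "tool_pos": TCP position; "eef_rot": TCP orientation; "contact_force": force on the tool from outside, world axes, zero at the start; "moment": the same for the moment, N m; "opening": opening from 0.0 (shut) to 1.0 (fully open).
Only numpy, scipy, OpenCV 4.12 (cv2) and the standard library are available. Lean on these libraries where they do the work, as an engineer would, in place of code of your own. Each camera call takes 0.05 s, during which the arm holds its last target.

TASK

Finish the coffee sample box: first stand the loose rectangular tin and the taller of the two loose round jars upright in its two empty compartments, the tin in the shorter one and the jar in the longer end one, set down rather than dropped, and leave everything else on the table and in the box where it is. Then screw the black cap of the tall canister in the box clockwise all the way down until it stops, back it off a quarter turn so that the fresh beans can vent, and finish there with the gripper still holding the cap: do not let go.

Things in the scene. Friction and masses are not known exactly. Their poses are not given: they have to be found in the camera images.
- rack: Open wooden box, fixed to the table, 265 mm (x) by 82 mm (y); walls 8 mm thick and dividers, tops 42 mm, inner floor 6 mm above the table. Origin: centre of its underside. Four compartments along x, 66 mm wide in y, from -x: canister (centre x = -90.5 mm), small low tin that stays (48 mm long, centre -26.5), empty for the tin (50 mm long, centre +28.5), empty for the jar (65 mm long, centre +92).
- slot_tin (a point): Centre of the floor of the empty compartment for the rectangular tin, 50 mm (box x) by 66 mm (box y), 36 mm deep; axes as the box.
- slot_jar (a point): Centre of the floor of the empty compartment for the round jar, 65 mm (box x) by 66 mm (box y), 36 mm deep; axes as the box.
- tin_center (a point): Centre (half-way up) of the loose rectangular aluminium tin with a paper label, 44 mm (its x) by 58 mm (its y) by 85 mm tall, about 0.2 kg, standing on the table to the right of the box. In the box its 58 mm side runs along the box's y. Gripped across the 58 mm near its top, the fingers pass outside the box's long walls.
- jar_center (a point): Centre (half-way up) of the loose round greyish clear jar with a black lid, 57 mm in diameter, 85 mm tall, about 0.25 kg, standing on the table to the right of the box. The lid is part of it (does not turn) and takes up the top 23 mm.
- cap_grip (a point): Centre, half-way up, of the black knurled screw cap on the canister (fixed steel cylinder, 58 mm wide), on its vertical turning axis. Cap 56 mm in diameter, 26 mm tall, underside 105 mm, top 131 mm above the table when fully home. It is already started on its thread and rises 3 mm a turn when unscrewed. The axes turn with it; x points to the valve.
- cap_valve (a point): Top centre of the round white 12 mm degassing valve on top of the cap, 17 mm off the turning axis: shows how far the cap has turned. With the cap fully home it lies towards the box's +x (away from the robot).
- cap (a joint): Angle by which the cap is unscrewed, rad: 0 fully home at a hard stop, growing anticlockwise seen from above, up to 5.5; starts between 2.1 and 3.8; a quarter turn backed off is 1.571. Friction (0.12 N m) keeps it where it is left. A grip of some 40 N turns it easily and slips round it harmlessly at the stop.
- bowl_a: White ceramic bowl, 90 mm wide, 62 mm tall; origin at the centre of its underside. Leave it alone.
- bowl_b: As bowl_a, another one. Leave it alone.
- bowl_c: As bowl_a, another one. Leave it alone.
- cup: Blue ceramic cup, 72 mm wide, 85 mm tall; origin at the centre of its underside. Leave it alone.
- spoon: Steel spoon, 160 mm long, lying along its x axis between the box and the loose things; origin under its middle. Leave it alone.
- short_jar: Small closed jar with a black lid, 48 mm in diameter, 55 mm tall, left of the box; origin at the centre of its underside. Leave it alone.
- small_tin: Low round tin, 42 mm in diameter, 32 mm tall, in the box beside the canister; origin at the centre of its underside. Leave it there.

How it is judged:
On the way, in this order (a step that is already met when the one before it is completed fails the run):
1. the tin and the jar stand in their compartments, let go (horizontal distance between tin_center and slot_tin below 0.008 m and z of tin_center in the frame of slot_tin between 0.0385 and 0.0465 m and angle between each of tin_center, jar_center's own z axis and vertical below 0.12 rad and horizontal distance between jar_center and slot_jar below 0.008 m and z of jar_center in the frame of slot_jar between 0.0385 and 0.0465 m and contact force between the fingers and tin below 0.1 N and contact force between the fingers and jar below 0.1 N), for 0.2 s.
2. the cap is screwed fully home, to within 7 degrees of the stop (value of joint cap below 0.12 rad), for 0.05 s.
At the end, for the whole second after the job is handed in: Tin and jar stand on the floors of their compartments (within 8 mm sideways, 4 mm in height, tilt under 7 degrees); the cap, after being fully home (within 7 degrees), is backed off 90 degrees, give or take 20, at rest, with the fingers still holding it with more than 4 N (horizontal distance between tin_center and slot_tin below 0.008 m and z of tin_center in the frame of slot_tin between 0.0385 and 0.0465 m and angle between each of tin_center, jar_center's own z axis and vertical below 0.12 rad and horizontal distance between jar_center and slot_jar below 0.008 m and z of jar_center in the frame of slot_jar between 0.0385 and 0.0465 m and value of joint cap between 1.221 and 1.921 rad and velocity of joint cap between -0.1 and 0.1 rad/s and contact force between the fingers and cap above 4 N); the arm keeps its last pose, push and grip.
It fails at once if a bowl, the cup, the spoon, the short jar or the small tin is disturbed (moved more than 30 mm) (distance of any of bowl_a, bowl_b, bowl_c, cup, spoon, short_jar, small_tin from where it was at the start of the episode above 0.03 m).
It fails at once if the tin is dropped into its compartment (faster than 0.7 m/s there) (horizontal distance between tin_center and slot_tin below 0.02 m and z of tin_center in the frame of slot_tin below 0.1 m and linear speed of tin above 0.7 m/s).
It fails at once if the jar is dropped into its compartment (faster than 0.7 m/s there) (horizontal distance between jar_center and slot_jar below 0.02 m and z of jar_center in the frame of slot_jar below 0.1 m and linear speed of jar above 0.7 m/s).
It also fails if it takes over 72 s, if anything falls off the work surface, if the arm or the gripper's body presses on something with over 40 N, if the wrist force passes 120 N, or if a joint passes its speed limit or range.

## Working session

There is one attempt and no reset: what is moved stays moved. The work goes in short steps, Python scripts to look and compute and a tool call to move; the robot and the scene stay as the last step left them, time stands still between calls to the robot, and variables do not carry over. Pictures are saved under pics/ and viewed, and the job is handed in when it is done.

Besides the shell and the picture viewer there is one more tool, called by a JSON object that holds its "name" and its "arguments". servo_tool: Moves the arm, as the interface text tells. Its arguments: {"type":"object","properties":{"deltas":{"type":"array","items":{"type":"object","properties":{"dx":{"type":"number"},"dy":{"type":"number"},"dz":{"type":"number"},"ax":{"type":"number"},"ay":{"type":"number"},"az":{"type":"number"},"hand":{"type":"number"}}}},"newtons":{"type":"number"}},"required":["deltas"]}

```bash
ls; mkdir -p pics
python3 - <<'E'
from plant import r, eyes
import cv2, numpy as np
print(r.get_state())
for n in ("scene","top"):
    p,d=eyes.snapshot(n); cv2.imwrite(f"pics/{n}0.png",p[:,:,::-1]); np.save(f"pics/{n}0_d.npy",d); np.save(f"pics/{n}0.npy",p)
    print(n,eyes.camera_model(n), d.min(), d.max())
E
```

```text
pics
{'clock': 0.0, 'q': array([-1.13019907,  0.69002455, -0.19453391,  1.56632958,  0.15731233,
        0.90247083, -0.21512491]), 'qd': array([ 1.80986624e-03, -3.86080444e-04,  7.38716482e-04, -2.82265568e-04,
       -2.62012599e-03,  1.81110428e-03,  4.36618236e-05]), 'joint_torque': array([-6.42840896e-04, -5.27572560e+01, -1.26681156e+00, -1.53424859e+01,
       -5.25718136e-02,  6.70606431e-03,  1.72090540e-04]), 'tool_pos': array([0.24709934, 0.57345191, 0.26288902]), 'eef_rot': array([ 2.01959434e-01,  9.79393456e-01, -9.10398239e-04, -1.25612135e-04]), 'contact_force': array([ 0.21397842,  1.26357159, -0.23429423]), 'moment': array([ 0.01296428,  0.01491448, -0.0118704 ]), 'opening': 1.0012361784836186}
scene {'fx': 470.1873098345727, 'fy': 470.1873098345727, 'cx': 277.8751257115427, 'cy': 208.02225937270612, 'pose': array([[-0.14471009, -0.77382329,  0.61664942,  1.44303083],
       [ 0.9894606 , -0.10991457,  0.09426828,  0.12942434],
       [-0.00516824,  0.62379188,  0.7815734 ,  1.20674774],
       [ 0.        ,  0.        ,  0.        ,  1.        ]])} 0.0 3.8271854
top {'fx': 524.5198026734987, 'fy': 524.5198026734987, 'cx': 269.947760606065, 'cy': 215.85238854270446, 'pose': array([[ 0.01986851,  0.99798996, -0.06017717,  0.49424362],
       [-0.99974401,  0.01917971, -0.01200231, -0.02005626],
       [-0.010824  ,  0.06040023,  0.99811555,  1.33147799],
       [ 0.        ,  0.        ,  0.        ,  1.        ]])} 0.0 2.1703546
```

View pics/scene0.png

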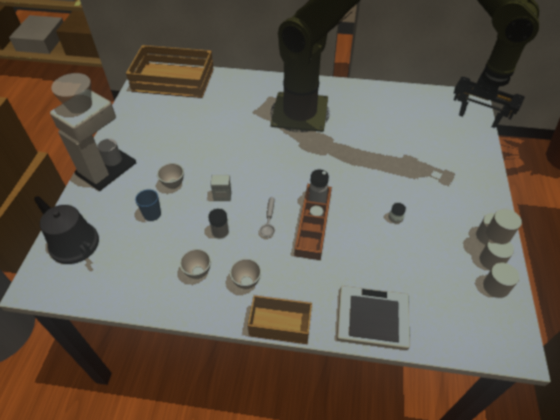

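View pics/top0.png

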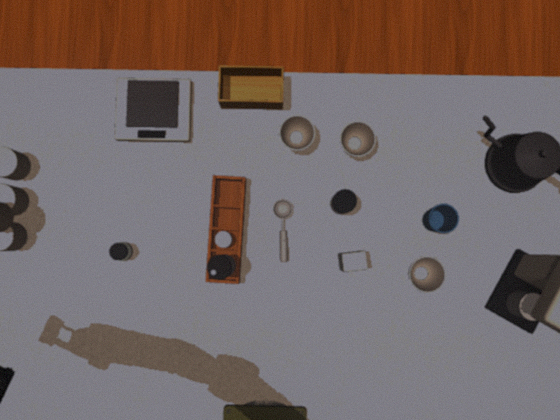

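```bash
cat > h.py <<'E'
import numpy as np, cv2
from plant import r, eyes
C={n:eyes.camera_model(n) for n in("scene","top")}
def proj(n,P):
    c=C[n];P=np.atleast_2d(P);p=(P-c["pose"][:3,3])@c["pose"][:3,:3]
    return np.stack([c["cx"]+c["fx"]*p[:,0]/-p[:,2],c["cy"]-c["fy"]*p[:,1]/-p[:,2]],1)
def ray(n,uv,z):
    c=C[n];uv=np.atleast_2d(np.asarray(uv,float))
    d=np.stack([(uv[:,0]-c["cx"])/c["fx"],-(uv[:,1]-c["cy"])/c["fy"],-np.ones(len(uv))],1)@c["pose"][:3,:3].T
    o=c["pose"][:3,3]; t=(np.broadcast_to(z,len(uv))-o[2])/d[:,2]
    return o+d*t[:,None]
def cloud(n,d):
    c=C[n];v,u=np.mgrid[:d.shape[0],:d.shape[1]]
    p=np.stack([(u-c["cx"])/c["fx"]*d,-(v-c["cy"])/c["fy"]*d,-d],-1)
    return p@c["pose"][:3,:3].T+c["pose"][:3,3]
E
python3 - <<'E'
from h import *
for n,(u0,v0,u1,v1) in {"top":(190,160,390,300),"scene":(195,155,345,265)}.items():
    p=np.load(f"pics/{n}0.npy"); d=np.load(f"pics/{n}0_d.npy")
    cv2.imwrite(f"pics/{n}0c.png",cv2.resize(p[v0:v1,u0:u1,::-1],None,fx=4 if n=="top" else 5,fy=4 if n=="top" else 5,interpolation=cv2.INTER_CUBIC))
    X=cloud(n,d)
    print(n,"table z",np.median(X[v0:v1,u0:u1,2]))
X=cloud("top",np.load("pics/top0_d.npy"))
for nm,(u,v) in dict(jar=(344,201),tin=(354,261),cap=(220,266),rackwall=(212,200)).items():print(nm,X[v,u].round(4))
m=(X[...,2]>0.03)&(X[...,2]<0.2)
k,l,s,c=cv2.connectedComponentsWithStats(m.astype(np.uint8))
for i in range(1,k):
    if s[i,4]>60:
        P=X[l==i]; print(s[i],c[i].round(1),np.median(P,0).round(3),P[:,2].max().round(3))
E
```

```text
top table z 0.00011461305020810109
scene table z -6.983457202591747e-05
jar [ 0.608  -0.1803  0.0876]
tin [ 0.4663 -0.2056  0.0871]
cap [0.4499 0.1057 0.1347]
rackwall [0.6087 0.1397 0.039 ]
[ 217   65   66   42 1013] [248.5  84.3] [0.906 0.057 0.061] 0.077
[ 126   79   52   48 1295] [151. 103.] [0.852 0.302 0.032] 0.039
[279 115  36  36 460] [297. 129.] [ 0.795 -0.07   0.054] 0.069
[ 482  115   78   74 3280] [523.5 156.9] [ 0.715 -0.591  0.13 ] 0.164
[339 120  37  37 475] [359.1 135. ] [ 0.783 -0.227  0.054] 0.07
[  0 147  26  32 667] [ 10.8 162.9] [0.688 0.631 0.072] 0.082
[ 205  175   40  109 1695] [223.4 240. ] [0.483 0.106 0.043] 0.139
[   0  183   24   68 1253] [  9.3 216.4] [0.558 0.622 0.074] 0.142
[331 189  26  25 492] [343.1 200.8] [ 0.608 -0.179  0.084] 0.091
[424 203  35  30 514] [442.7 217.7] [ 0.574 -0.43   0.07 ] 0.091
[214 231  17  17 219] [222.3 238.7] [0.513 0.112 0.037] 0.045
[109 242  21  18 279] [118.2 250.9] [0.478 0.364 0.053] 0.063
[339 250  28  22 511] [352.5 260.5] [ 0.467 -0.203  0.084] 0.091
[ 514  254   46   36 1041] [536.6 268.1] [ 0.46  -0.619  0.112] 0.2
[408 256  38  37 501] [430.  274.4] [ 0.435 -0.403  0.054] 0.068
[507 291  33  29 638] [522.2 303.4] [ 0.376 -0.603  0.086] 0.098
```

View pics/top0c.png

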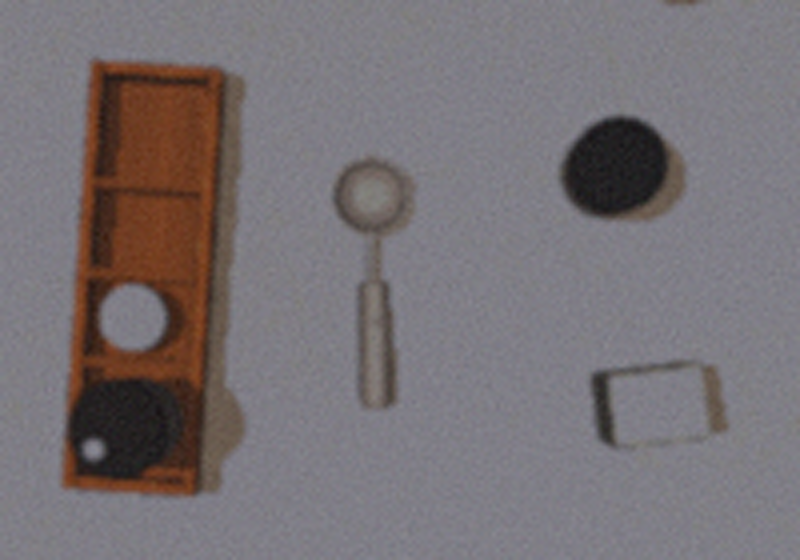

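View pics/scene0c.png

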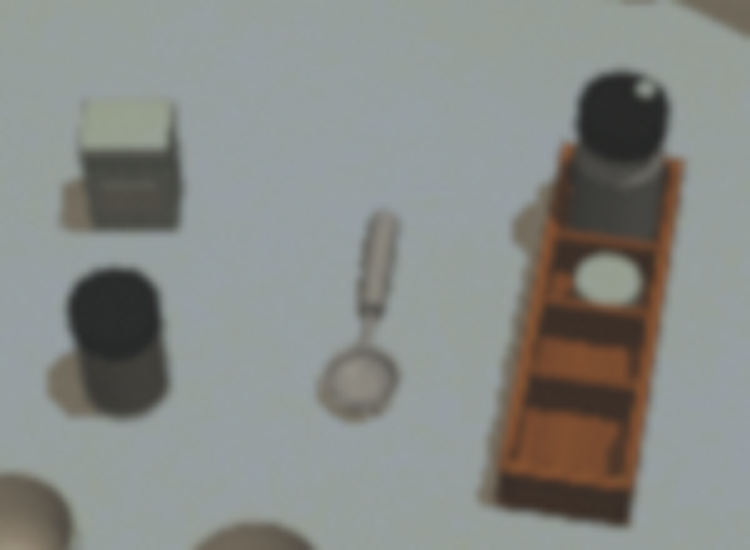

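```bash
cat > m1.py <<'E'
from h import *
for n in("top","scene"):
    p=np.load(f"pics/{n}0.npy"); d=np.load(f"pics/{n}0_d.npy"); X=cloud(n,d)
    hsv=cv2.cvtColor(p,cv2.COLOR_RGB2HSV)
    org=(hsv[...,1]>110)&((hsv[...,0]<20))&(X[...,0]>.35)&(X[...,0]<.75)&(X[...,1]>0.0)&(X[...,1]<.2)
    rim=org&(abs(X[...,2]-.042)<.008)
    P=X[rim]; 
    print(n,"rim n",rim.sum(),"med z",np.median(P[:,2]).round(4))
    Q=P[:,:2].astype(np.float32)*1000
    print("  rim minAreaRect mm",cv2.minAreaRect(Q))
    # silhouette mask to plane .042
    cs,_=cv2.findContours(org.astype(np.uint8),cv2.RETR_EXTERNAL,cv2.CHAIN_APPROX_NONE)
    c=max(cs,key=cv2.contourArea)[:,0]; W=ray(n,c,.042)[:,:2].astype(np.float32)*1000
    print("  outer rect on z=.042",cv2.minAreaRect(W))
    # jar lid (black)
    blk=(p.max(2)<60)
    for nm,(cx,cy),z in (("jar",(.608,-.18),.085),("cap",(.45,.11),.1325)):
        near=np.hypot(X[...,0]-cx,X[...,1]-cy)<.06
        m=blk&near&(X[...,2]>z-.012)
        cs,_=cv2.findContours(m.astype(np.uint8),cv2.RETR_EXTERNAL,cv2.CHAIN_APPROX_NONE)
        c=max(cs,key=cv2.contourArea)[:,0]; W=ray(n,c,z)[:,:2].astype(np.float32)*1000
        print("  ",nm,"ell",cv2.fitEllipse(W),"circ",cv2.minEnclosingCircle(W),"n",m.sum(),"cloud med",np.median(X[m],0).round(4))
    m=(np.hypot(X[...,0]-.467,X[...,1]+.205)<.06)&(X[...,2]>.078)
    cs,_=cv2.findContours(m.astype(np.uint8),cv2.RETR_EXTERNAL,cv2.CHAIN_APPROX_NONE)
    c=max(cs,key=cv2.contourArea)[:,0]; W=ray(n,c,.085)[:,:2].astype(np.float32)*1000
    print("  tin rect",cv2.minAreaRect(W),"n",m.sum())
    # valve: bright inside cap
    m=(p.min(2)>110)&(np.hypot(X[...,0]-.45,X[...,1]-.11)<.04)&(X[...,2]>.1)
    v,u=np.nonzero(m);w=p[m].mean(1)-60
    print("  valve px",(u*w).sum()/w.sum(),(v*w).sum()/w.sum(),len(u),ray(n,[(u*w).sum()/w.sum(),(v*w).sum()/w.sum()],.1345))
E
python3 m1.py
```

```text
top rim n 948 med z 0.0412
  rim minAreaRect mm ((538.1328125, 105.26751708984375), (80.04627990722656, 262.31610107421875), 87.6086654663086)
  outer rect on z=.042 ((537.875244140625, 103.81172180175781), (82.27342224121094, 261.9419860839844), 87.7220230102539)
   jar ell ((608.99169921875, -180.7515106201172), (51.33495330810547, 56.311893463134766), 22.44743537902832) circ ((610.2150268554688, -180.46327209472656), 28.780628204345703) n 428 cloud med [ 0.6086 -0.1808  0.0841]
   cap ell ((448.6614074707031, 108.50198364257812), (52.71488571166992, 54.792911529541016), 88.1459732055664) circ ((448.67236328125, 108.94384002685547), 28.36729621887207) n 436 cloud med [0.45   0.1075 0.1312]
  tin rect ((467.0058898925781, -205.18955993652344), (43.67794418334961, 58.10250473022461), 7.48080587387085) n 449
  valve px 212.83827893175075 271.99802176063304 10 [[0.43601375 0.12166368 0.1345    ]]
scene rim n 425 med z 0.0408
  rim minAreaRect mm ((543.2745361328125, 103.32992553710938), (79.10609436035156, 261.40277099609375), 87.65485382080078)
  outer rect on z=.042 ((544.5606689453125, 103.47358703613281), (79.00017547607422, 258.5587463378906), 87.63634490966797)
   jar ell ((618.0676879882812, -181.7490234375), (48.78363037109375, 58.428951263427734), 100.84598541259766) circ ((618.9657592773438, -181.3237762451172), 30.53169822692871) n 217 cloud med [ 0.6172 -0.182   0.0835]
   cap ell ((458.69488525390625, 106.77312469482422), (50.12154006958008, 56.33828353881836), 102.24188232421875) circ ((457.2513122558594, 106.03180694580078), 30.68225860595703) n 187 cloud med [0.4577 0.1062 0.1303]
  tin rect ((472.43402099609375, -207.69863891601562), (47.32520294189453, 57.71092224121094), 8.060684204101562) n 204
  valve px 323.82311733800344 172.1558669001751 6 [[0.43600304 0.12072384 0.1345    ]]
```

```bash
cat > go.py <<'E'
# usage: go.py x y z yaw_of_jaw_deg [x y z yaw ...] : prints deltas in tool units from present pose
import sys; from h import *
from scipy.spatial.transform import Rotation as R
s=r.get_state(); R0=R.from_quat(s["eef_rot"]); p0=s["tool_pos"]
y=R0.as_matrix()[:,1]; print("t",round(s["clock"],2),"tcp",p0.round(4),"jaw yaw",np.degrees(np.arctan2(y[1],y[0])).round(1),"tilt",np.degrees(np.arccos(-R0.as_matrix()[2,2])).round(2),"open mm",round(s["opening"]*88.1,1),"F",s["contact_force"].round(1),"M",s["moment"].round(2))
print("q",s["q"].round(2))
a=list(map(float,sys.argv[1:]))
for i in range(0,len(a),4):
    X=np.array(a[i:i+3]); psi=np.radians(a[i+3])
    yv=np.array([np.cos(psi),np.sin(psi),0]); z=np.array([0,0,-1.]); xv=np.cross(yv,z)
    Rt=R.from_matrix(np.stack([xv,yv,z],1))
    d=R0.inv().apply(X-p0)/.06; w=np.degrees((R0.inv()*Rt).as_rotvec())/6
    print("d",d.round(3),"a",w.round(2))
E
python3 go.py .45 .2 .22 97.5  .467 -.205 .16 97.5
```

```text
t 0.1 tcp [0.2471 0.5735 0.263 ] jaw yaw 66.7 tilt 0.09 open mm 88.1 F [-0.   0.2  0.4] M [ 0.03 -0.03 -0.02]
q [-1.13  0.69 -0.19  1.57  0.16  0.9  -0.22]
d [-5.568 -4.378  0.724] a [-0.02 -0.   -5.13]
d [ -8.499 -10.463   1.735] a [-0.02 -0.   -5.13]
```

{"name": "servo_tool", "arguments": {"deltas": [{"dx": -0.7,"dy": -0.55,"dz": 0.1,"az": -0.7,"hand": 88},{"dx": -1.4,"dy": -1.1,"dz": 0.2,"az": -1.4,"hand": 88},{"dx": -2.1,"dy": -1.65,"dz": 0.3,"az": -2.1,"hand": 88},{"dx": -2.8,"dy": -2.2,"dz": 0.4,"az": -2.8,"hand": 88},{"dx": -3.5,"dy": -2.75,"dz": 0.5,"az": -3.5,"hand": 88},{"dx": -4.2,"dy": -3.3,"dz": 0.6,"az": -4.2,"hand": 88},{"dx": -4.9,"dy": -3.85,"dz": 0.7,"az": -5.13,"hand": 88},{"dx": -5.57,"dy": -4.38,"dz": 0.72,"az": -5.13,"hand": 88},{"dx": -5.97,"dy": -5.2,"dz": 0.72,"az": -5.13,"hand": 88},{"dx": -6.37,"dy": -6.0,"dz": 0.72,"az": -5.13,"hand": 88}]}}

```text
schema error: expected keys dx, dy, dz, ax, ay, az, hand
```

```bash
python3 go.py .467 -.205 .16 97.5
```

```text
t 0.1 tcp [0.2471 0.5735 0.263 ] jaw yaw 66.7 tilt 0.09 open mm 88.1 F [-0.   0.2  0.4] M [ 0.03 -0.03 -0.02]
q [-1.13  0.69 -0.19  1.57  0.16  0.9  -0.22]
d [ -8.499 -10.463   1.735] a [-0.02 -0.   -5.13]
```

All keys are required.

{"name": "servo_tool", "arguments": {"deltas": [{"dx": -0.7,"dy": -0.55,"dz": 0.1,"ax": 0,"ay": 0,"az": -0.7,"hand": 88},{"dx": -1.4,"dy": -1.1,"dz": 0.2,"ax": 0,"ay": 0,"az": -1.4,"hand": 88},{"dx": -2.1,"dy": -1.65,"dz": 0.3,"ax": 0,"ay": 0,"az": -2.1,"hand": 88},{"dx": -2.8,"dy": -2.2,"dz": 0.4,"ax": 0,"ay": 0,"az": -2.8,"hand": 88},{"dx": -3.5,"dy": -2.75,"dz": 0.5,"ax": 0,"ay": 0,"az": -3.5,"hand": 88},{"dx": -4.2,"dy": -3.3,"dz": 0.6,"ax": 0,"ay": 0,"az": -4.2,"hand": 88},{"dx": -4.9,"dy": -3.85,"dz": 0.7,"ax": 0,"ay": 0,"az": -5.13,"hand": 88},{"dx": -5.57,"dy": -4.38,"dz": 0.72,"ax": 0,"ay": 0,"az": -5.13,"hand": 88},{"dx": -5.97,"dy": -5.2,"dz": 0.72,"ax": 0,"ay": 0,"az": -5.13,"hand": 88},{"dx": -6.37,"dy": -6.0,"dz": 0.72,"ax": 0,"ay": 0,"az": -5.13,"hand": 88}]}}

```text
clock: 1.35
tool_pos: [0.4559, 0.0903, 0.2202]
eef_rot: [-0.065, 0.998, -0.0, -0.0]
contact_force: [0.8, 0.0, 0.2]
opening: 0.994
```

```bash
python3 go.py .467 -.205 .16 97.5
```

```text
t 1.35 tcp [0.4559 0.0903 0.2202] jaw yaw 97.5 tilt 0.02 open mm 87.6 F [0.8 0.  0.2] M [ 0.07 -0.01  0.01]
q [-0.03  0.58 -0.41  2.07  0.41  0.57  0.97]
d [ 0.455 -4.903  1.004] a [-0.   -0.   -0.01]
```

{"name": "servo_tool", "arguments": {"deltas": [{"dx": 0.05,"dy": -0.8,"dz": 0.1,"ax": 0,"ay": 0,"az": 0,"hand": 88},{"dx": 0.1,"dy": -1.6,"dz": 0.2,"ax": 0,"ay": 0,"az": 0,"hand": 88},{"dx": 0.2,"dy": -2.4,"dz": 0.4,"ax": 0,"ay": 0,"az": 0,"hand": 88},{"dx": 0.3,"dy": -3.2,"dz": 0.6,"ax": 0,"ay": 0,"az": 0,"hand": 88},{"dx": 0.4,"dy": -4.0,"dz": 0.8,"ax": 0,"ay": 0,"az": 0,"hand": 88},{"dx": 0.45,"dy": -4.6,"dz": 1.0,"ax": 0,"ay": 0,"az": 0,"hand": 88},{"dx": 0.455,"dy": -4.9,"dz": 1.0,"ax": 0,"ay": 0,"az": 0,"hand": 88},{"dx": 0.455,"dy": -4.9,"dz": 1.0,"ax": 0,"ay": 0,"az": 0,"hand": 88},{"dx": 0.455,"dy": -4.9,"dz": 1.0,"ax": 0,"ay": 0,"az": 0,"hand": 88}]}}

```text
clock: 2.48
tool_pos: [0.4671, -0.2016, 0.1605]
eef_rot: [-0.066, 0.998, 0.0, 0.0]
contact_force: [-0.2, -0.6, 0.6]
opening: 0.999
```

```bash
python3 go.py .467 -.205 .075 97.5
python3 - <<'E'
from h import *
s=r.get_state();print(s["qd"].round(3))
p,d=eyes.snapshot("scene"); cv2.imwrite("pics/s1.png",cv2.resize(p[120:270,170:370,::-1],None,fx=4,fy=4,interpolation=cv2.INTER_CUBIC))
p,d=eyes.snapshot("top"); cv2.imwrite("pics/t1.png",cv2.resize(p[190:330,270:440,::-1],None,fx=4,fy=4,interpolation=cv2.INTER_CUBIC))
E
```

```text
t 2.48 tcp [ 0.4671 -0.2016  0.1605] jaw yaw 97.6 tilt 0.06 open mm 88.1 F [-0.2 -0.6  0.6] M [ 0.07 -0.08 -0.02]
q [ 0.57  0.73 -0.41  2.    0.55  0.52  1.47]
d [ 0.009 -0.057  1.426] a [0.01 0.   0.01]
[-0.013 -0.005 -0.005  0.004  0.001  0.002  0.002]
```

View pics/s1.png

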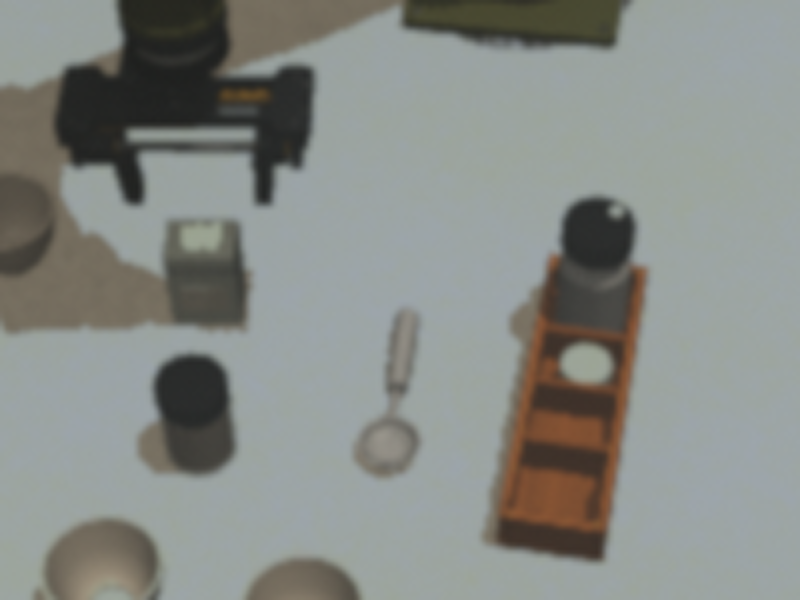

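View pics/t1.png

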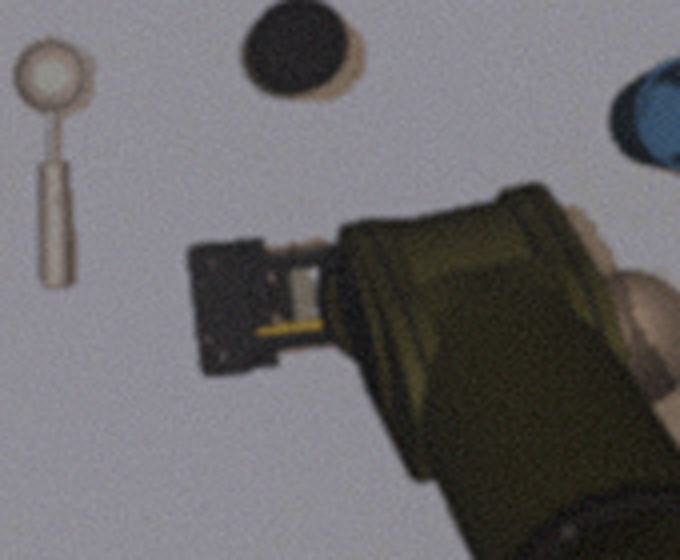

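{"name": "servo_tool", "arguments": {"newtons": 25, "deltas": [{"dx": 0,"dy": -0.05,"dz": 0.4,"ax": 0,"ay": 0,"az": 0,"hand": 88},{"dx": 0,"dy": -0.05,"dz": 0.9,"ax": 0,"ay": 0,"az": 0,"hand": 88},{"dx": 0,"dy": -0.05,"dz": 1.3,"ax": 0,"ay": 0,"az": 0,"hand": 88},{"dx": 0,"dy": -0.05,"dz": 1.42,"ax": 0,"ay": 0,"az": 0,"hand": 88},{"dx": 0,"dy": -0.05,"dz": 1.42,"ax": 0,"ay": 0,"az": 0,"hand": 80},{"dx": 0,"dy": -0.05,"dz": 1.42,"ax": 0,"ay": 0,"az": 0,"hand": 70},{"dx": 0,"dy": -0.05,"dz": 1.42,"ax": 0,"ay": 0,"az": 0,"hand": 60},{"dx": 0,"dy": -0.05,"dz": 1.42,"ax": 0,"ay": 0,"az": 0,"hand": 50},{"dx": 0,"dy": -0.05,"dz": 1.42,"ax": 0,"ay": 0,"az": 0,"hand": 50},{"dx": 0,"dy": -0.05,"dz": 1.42,"ax": 0,"ay": 0,"az": 0,"hand": 50}]}}

```text
clock: 3.82
tool_pos: [0.4678, -0.2062, 0.0759]
eef_rot: [-0.065, 0.998, -0.0, 0.001]
contact_force: [0.1, -0.3, 5.6]
opening: 0.656
```

```bash
python3 go.py .467 -.2 .2 97.5
```

```text
t 3.83 tcp [ 0.4678 -0.2062  0.0759] jaw yaw 97.5 tilt 0.08 open mm 57.8 F [ 0.1 -0.3  5.6] M [ 0.09  0.12 -0.03]
q [ 0.48  0.87 -0.25  2.03  0.67  0.32  1.37]
d [-2.000e-03  1.030e-01 -2.068e+00] a [-0.01  0.01 -0.01]
```

```bash
python3 go.py .468 -.205 .16 97.5 .5668 .1034 .16 87.6
```

```text
t 3.83 tcp [ 0.4678 -0.2062  0.0759] jaw yaw 97.5 tilt 0.08 open mm 57.8 F [ 0.1 -0.3  5.6] M [ 0.09  0.12 -0.03]
q [ 0.48  0.87 -0.25  2.03  0.67  0.32  1.37]
d [-0.007  0.018 -1.401] a [-0.01  0.01 -0.01]
d [-2.307  4.901 -1.402] a [-0.01  0.01  1.64]
```

{"name": "servo_tool", "arguments": {"deltas": [{"dx": 0,"dy": 0,"dz": -0.4,"ax": 0,"ay": 0,"az": 0,"hand": 50},{"dx": 0,"dy": 0,"dz": -1.0,"ax": 0,"ay": 0,"az": 0,"hand": 50},{"dx": -0.2,"dy": 0.5,"dz": -1.4,"ax": 0,"ay": 0,"az": 0.3,"hand": 50},{"dx": -0.6,"dy": 1.25,"dz": -1.4,"ax": 0,"ay": 0,"az": 0.6,"hand": 50},{"dx": -1.0,"dy": 2.0,"dz": -1.4,"ax": 0,"ay": 0,"az": 0.9,"hand": 50},{"dx": -1.4,"dy": 2.8,"dz": -1.4,"ax": 0,"ay": 0,"az": 1.2,"hand": 50},{"dx": -1.8,"dy": 3.6,"dz": -1.4,"ax": 0,"ay": 0,"az": 1.5,"hand": 50},{"dx": -2.1,"dy": 4.3,"dz": -1.4,"ax": 0,"ay": 0,"az": 1.64,"hand": 50},{"dx": -2.25,"dy": 4.75,"dz": -1.4,"ax": 0,"ay": 0,"az": 1.64,"hand": 50},{"dx": -2.3,"dy": 4.9,"dz": -1.4,"ax": 0,"ay": 0,"az": 1.64,"hand": 50}]}}

```text
clock: 5.08
tool_pos: [0.5655, 0.106, 0.1589]
eef_rot: [0.019, 1.0, 0.001, -0.0]
contact_force: [-0.3, -1.6, -2.9]
opening: 0.655
```

{"name": "servo_tool", "arguments": {"deltas": [{"dx": 0,"dy": 0,"dz": 0,"ax": 0,"ay": 0,"az": 0,"hand": 50},{"dx": 0,"dy": 0,"dz": 0,"ax": 0,"ay": 0,"az": 0,"hand": 50}]}}

```text
clock: 5.32
tool_pos: [0.5656, 0.1011, 0.159]
eef_rot: [0.022, 1.0, -0.001, -0.001]
contact_force: [-0.1, -0.5, -3.6]
opening: 0.656
```

```bash
python3 go.py .5668 .1034 .1 87.6;  python3 - <<'E'
from h import *
for n in("scene","top"):
    p,d=eyes.snapshot(n); np.save(f"pics/{n}2.npy",p);np.save(f"pics/{n}2_d.npy",d)
    u,v=(270,150) if n=="scene" else (160,150)
    cv2.imwrite(f"pics/{n}2.png",cv2.resize(p[v:v+140,u:u+120,::-1],None,fx=4,fy=4,interpolation=cv2.INTER_CUBIC))
E
```

```text
t 5.33 tcp [0.5656 0.1011 0.159 ] jaw yaw 87.5 tilt 0.13 open mm 57.8 F [-0.1 -0.5 -3.6] M [ 0.04 -0.03  0.  ]
q [-0.07  0.78 -0.32  1.81  0.39  0.62  0.9 ]
d [-0.019  0.041  0.984] a [-0.02 -0.01 -0.02]
```

View pics/scene2.png

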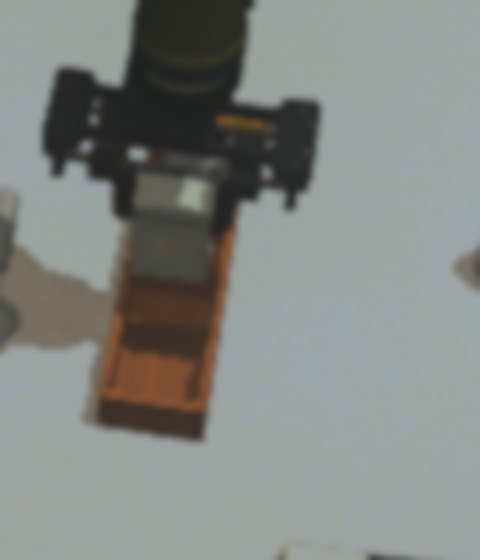

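View pics/top2.png

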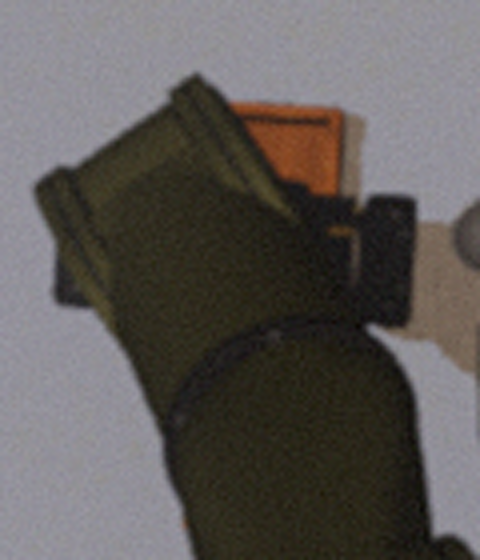

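Run:
```python
from h import *
p=np.load("pics/scene2.npy");d=np.load("pics/scene2_d.npy");X=cloud("scene",d)
th=np.radians(-2.4);ex=np.array([np.cos(th),np.sin(th)]);ey=np.array([-ex[1],ex[0]])
O=np.array([.5383,.1046])
B=(X[...,:2]-O)@np.stack([ex,ey],1)*1000; Z=X[...,2]*1000
# tin front face: pixel region crop (135..210,225..275)/4 + (270,150)
for nm,(u0,u1,v0,v1) in dict(tinface=(307,321,208,217),rackface=(298,318,252,256)).items():
    b=B[v0:v1,u0:u1].reshape(-1,2);z=Z[v0:v1,u0:u1].ravel()
    print(nm,"bx",np.median(b[:,0]).round(1),b[:,0].std().round(2),"z",z.min().round(1),z.max().round(1))
for v in range(190,262):
    print(v,"bx",B[v,312,0].round(1),"z",Z[v,312].round(1),p[v,312])
```

```text
tinface bx 49.2 75.78 z 99.9 1206.7
rackface bx 133.2 1.81 z 8.7 47.1
190 bx -67.8 z 83.6 [66 65 61]
191 bx 8.4 z 167.3 [59 60 56]
192 bx 50.8 z 212.4 [53 54 51]
193 bx 53.5 z 211.3 [61 61 56]
194 bx 16.4 z 163.4 [81 81 73]
195 bx 24.8 z 168.8 [93 94 83]
196 bx 27.3 z 167.4 [97 97 86]
197 bx 29.8 z 166.0 [97 98 87]
198 bx 35.0 z 167.7 [97 98 87]
199 bx 34.4 z 162.5 [98 98 87]
200 bx 40.8 z 165.8 [97 97 86]
201 bx 42.9 z 163.9 [93 93 83]
202 bx 48.2 z 165.9 [80 81 73]
203 bx 48.4 z 161.7 [70 70 64]
204 bx 48.2 z 156.9 [64 65 59]
205 bx 50.5 z 155.1 [63 63 58]
206 bx 49.0 z 148.8 [67 67 60]
207 bx 50.9 z 146.6 [68 69 62]
208 bx 49.2 z 139.9 [70 70 64]
209 bx 48.5 z 134.4 [73 71 64]
210 bx 51.0 z 132.9 [75 73 64]
211 bx 49.2 z 125.9 [76 72 64]
212 bx 50.6 z 123.1 [76 72 64]
213 bx 45.1 z 111.3 [76 72 64]
214 bx 50.8 z 113.9 [75 72 64]
215 bx 49.6 z 107.6 [74 72 64]
216 bx 48.1 z 100.9 [72 71 63]
217 bx 45.6 z 92.8 [71 70 64]
218 bx 48.8 z 92.2 [69 68 61]
219 bx 50.9 z 90.1 [64 59 52]
220 bx 3.2 z 22.3 [60 48 41]
221 bx 6.9 z 22.1 [59 46 37]
222 bx 8.4 z 18.9 [61 47 38]
223 bx 0.6 z 3.3 
[... 490 characters left out ...]
x 66.2 z 3.9 [122  76  47]
241 bx 70.9 z 5.2 [126  78  48]
242 bx 74.6 z 5.2 [126  77  48]
243 bx 80.7 z 8.7 [126  78  48]
244 bx 80.7 z 3.4 [125  78  48]
245 bx 84.4 z 3.3 [125  78  49]
246 bx 87.5 z 2.6 [124  77  48]
247 bx 91.2 z 2.6 [124  77  48]
248 bx 98.2 z 7.6 [125  78  48]
249 bx 101.6 z 7.2 [130  81  50]
250 bx 130.2 z 44.8 [132  82  51]
251 bx 129.0 z 37.7 [111  71  47]
252 bx 132.0 z 37.0 [77 55 42]
253 bx 133.0 z 33.2 [62 49 41]
254 bx 131.5 z 25.5 [61 49 40]
255 bx 137.3 z 29.1 [62 49 41]
256 bx 131.2 z 14.3 [62 49 41]
257 bx 133.9 z 13.1 [62 50 42]
258 bx 137.4 z 13.0 [78 71 64]
259 bx 134.7 z 3.4 [117 118 115]
260 bx 136.2 z 0.2 [147 154 154]
261 bx 139.5 z -0.2 [155 164 163]
```

Run:
```python
from h import *
p=np.load("pics/scene2.npy");X=cloud("scene",np.load("pics/scene2_d.npy"))
th=np.radians(-2.4);ex=np.array([np.cos(th),np.sin(th)]);ey=np.array([-ex[1],ex[0]])
O=np.array([.5383,.1046])
B=(X[...,:2]-O)@np.stack([ex,ey],1)*1000; Z=X[...,2]*1000
def rep(nm,m):
    b=B[m]; print(nm,m.sum(),"bx med",np.median(b[:,0]).round(2),"mean",b[:,0].mean().round(2),"se",(b[:,0].std()/np.sqrt(m.sum())).round(2),"by range",np.percentile(b[:,1],[1,99]).round(1),"slope",np.degrees(np.polyfit(b[:,1],b[:,0],1)[0]).round(1))
by=B[...,1];bx=B[...,0]
rep("tin",(abs(by)<25)&(bx>40)&(bx<60)&(Z>97)&(Z<155))
rep("rackend",(abs(by)<36)&(bx>125)&(bx<142)&(Z>8)&(Z<36))
rep("divider",(abs(by)<28)&(bx>52)&(bx<68)&(Z>12)&(Z<36))
# y edges via rows
for v in (208,210,212,214): print("tin row",v,[ (u,by[v,u].round(1)) for u in range(300,328) if 95<Z[v,u]<160 and 40<bx[v,u]<60][::30] , [by[v,u].round(1) for u in range(298,330) if 95<Z[v,u]<160 and 40<bx[v,u]<60][-1:])
m=(abs(bx-132)<6)&(Z>8)&(Z<38)
print("rack by",np.percentile(by[m],[.5,1,2,98,99,99.5]).round(1))
m=(bx>40)&(bx<60)&(Z>115)&(Z<155)&(abs(by)<45)
print("tin by",np.percentile(by[m],[.5,1,2,98,99,99.5]).round(1))
```

```text
tin 205 bx med 49.25 mean 49.15 se 0.13 by range [-24.2  24.2] slope -1.4
rackend 131 bx med 133.24 mean 133.26 se 0.15 by range [-34.3  35.5] slope 0.3
divider 79 bx med 60.72 mean 60.79 se 0.26 by range [-27.4  27.5] slope -0.0
tin row 208 [(302, np.float64(-33.4))] [np.float64(36.1)]
tin row 210 [(302, np.float64(-32.4))] [np.float64(22.8)]
tin row 212 [(302, np.float64(-32.4))] [np.float64(23.5)]
tin row 214 [(302, np.float64(-32.3))] [np.float64(24.0)]
rack by [-40.2 -40.  -38.6 512.6 513.6 513.8]
tin by [-35.7 -34.  -33.4  34.3  36.5  38. ]
```

Run:
```python
from h import *
p=np.load("pics/scene2.npy").astype(float);X=cloud("scene",np.load("pics/scene2_d.npy"))
th=np.radians(-2.4);ex=np.array([np.cos(th),np.sin(th)]);ey=np.array([-ex[1],ex[0]]);O=np.array([.5383,.1046])
def byx(q): return ((q[:,:2]-O)@ey)*1000
# intensity edges along rows, sub-pixel, cast on plane at box x
def rayplane(uv,bx):
    c=C["scene"];o=c["pose"][:3,3];uv=np.atleast_2d(uv).astype(float)
    d=np.stack([(uv[:,0]-c["cx"])/c["fx"],-(uv[:,1]-c["cy"])/c["fy"],-np.ones(len(uv))],1)@c["pose"][:3,:3].T
    nrm=np.r_[ex,0];t=(bx/1000+np.r_[O,0]@nrm-o@nrm)/(d@nrm);return o+d*t[:,None]
for v in (206,208,210,212,214,216):
    print(v,p[v,298:330].sum(1).astype(int))
for v in (253,254,255,256):
    print(v,p[v,290:326].sum(1).astype(int))
```

```text
206 [473 447 381 317 261 220 205 200 199 201 198 197 197 195 194 190 189 185
 186 187 188 185 187 180 157 124 109 110 125 167 258 392]
208 [468 431 370 316 260 218 205 202 206 207 205 205 206 203 204 200 203 205
 206 204 202 201 201 192 168 138 130 144 196 249 314 407]
210 [460 399 331 281 234 211 206 205 211 211 213 213 216 214 212 209 210 210
 206 208 210 208 204 206 208 182 159 179 234 289 361 436]
212 [453 388 322 274 230 205 204 207 211 215 214 214 214 211 212 211 213 210
 208 209 210 205 204 212 233 213 188 221 255 303 398 460]
214 [404 335 294 253 220 206 205 209 208 211 215 213 215 211 211 211 213 211
 210 209 208 205 203 195 193 184 188 233 272 317 408 464]
216 [392 322 259 205 191 201 205 206 206 204 205 206 208 206 206 208 209 210
 210 210 205 203 200 185 176 172 185 234 288 354 431 470]
253 [412 352 325 283 215 164 148 148 149 149 149 149 149 150 149 149 149 149
 151 150 152 149 152 155 160 165 168 169 167 173 197 281 401 468 481 483]
254 [409 352 326 288 222 169 153 149 152 152 152 152 152 150 151 152 149 149
 151 151 151 152 150 152 154 151 152 152 148 153 191 298 414 468 481 481]
255 [436 383 350 316 254 205 176 164 160 158 154 155 153 151 152 151 152 151
 152 152 154 152 152 150 154 152 151 149 151 151 198 322 429 472 481 482]
256 [465 437 416 393 349 307 267 232 222 216 208 199 188 175 166 163 156 157
 153 152 151 151 152 151 153 151 151 152 150 154 213 353 446 478 483 483]
```

Run:
```python
from h import *
th=np.radians(-2.4);ex=np.array([np.cos(th),np.sin(th)]);ey=np.array([-ex[1],ex[0]]);O=np.array([.5383,.1046])
def rp(uv,bx):
    c=C["scene"];o=c["pose"][:3,3];uv=np.atleast_2d(uv).astype(float)
    d=np.stack([(uv[:,0]-c["cx"])/c["fx"],-(uv[:,1]-c["cy"])/c["fy"],-np.ones(len(uv))],1)@c["pose"][:3,:3].T
    n=np.r_[ex,0];t=(bx/1000+np.r_[O,0]@n-o@n)/(d@n);q=o+d*t[:,None];return np.c_[(q[:,:2]-O)@ey*1000,q[:,2]*1000].round(1)
print("tin",rp([[301.5,210],[322.5,210]],49.2));print("rack",rp([[293.9,254],[321.1,254]],133))
p=np.load("pics/scene2.npy");q=p[195:225,292:335,::-1]
cv2.imwrite("pics/z2.png",cv2.resize(q,None,fx=16,fy=16,interpolation=cv2.INTER_NEAREST))
```

```text
tin [[-34.  123.6]
 [ 27.  137.6]]
rack [[-40.2  12.6]
 [ 40.8  35.4]]
```

View pics/z2.png

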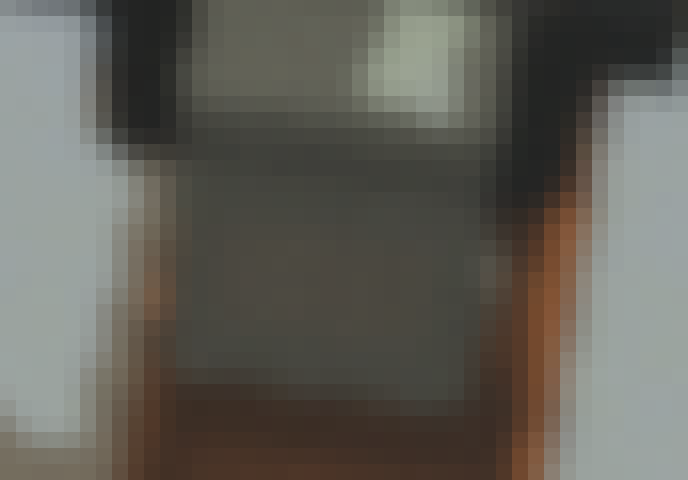

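```bash
python3 go.py .5675 .1034 .13 87.1 .5675 .1034 .1 87.1
```

```text
t 5.42 tcp [0.5658 0.1016 0.1592] jaw yaw 87.5 tilt 0.08 open mm 57.4 F [-1.7  0.1 -2.5] M [ 0.06 -0.03  0.01]
q [-0.07  0.78 -0.32  1.81  0.39  0.62  0.9 ]
d [-0.027  0.032  0.486] a [-0.01 -0.01  0.07]
d [-0.027  0.033  0.986] a [-0.01 -0.01  0.07]
```

{"name": "servo_tool", "arguments": {"deltas": [{"dx": -0.027,"dy": 0.03,"dz": 0.2,"ax": 0,"ay": 0,"az": 0.07,"hand": 50},{"dx": -0.027,"dy": 0.03,"dz": 0.4,"ax": 0,"ay": 0,"az": 0.07,"hand": 50},{"dx": -0.027,"dy": 0.03,"dz": 0.5,"ax": 0,"ay": 0,"az": 0.07,"hand": 50},{"dx": -0.027,"dy": 0.03,"dz": 0.5,"ax": 0,"ay": 0,"az": 0.07,"hand": 50}]}}

```text
clock: 5.92
tool_pos: [0.5672, 0.1052, 0.1285]
eef_rot: [0.024, 1.0, -0.0, -0.001]
contact_force: [-0.3, 0.8, -1.5]
opening: 0.653
```

```bash
python3 go.py .5675 .1034 .1 87.1
```

```text
t 5.92 tcp [0.5672 0.1052 0.1285] jaw yaw 87.2 tilt 0.09 open mm 57.5 F [-0.3  0.8 -1.5] M [ 0.04 -0.03 -0.02]
q [-0.09  0.83 -0.29  1.82  0.41  0.56  0.87]
d [-0.007 -0.03   0.475] a [-0.   -0.01  0.02]
```

{"name": "servo_tool", "arguments": {"deltas": [{"dx": 0,"dy": -0.01,"dz": 0.1,"ax": 0,"ay": 0,"az": 0,"hand": 50},{"dx": 0,"dy": -0.01,"dz": 0.2,"ax": 0,"ay": 0,"az": 0,"hand": 50},{"dx": 0,"dy": -0.01,"dz": 0.3,"ax": 0,"ay": 0,"az": 0,"hand": 50},{"dx": 0,"dy": -0.01,"dz": 0.4,"ax": 0,"ay": 0,"az": 0,"hand": 50},{"dx": 0,"dy": -0.01,"dz": 0.47,"ax": 0,"ay": 0,"az": 0,"hand": 50},{"dx": 0,"dy": -0.01,"dz": 0.47,"ax": 0,"ay": 0,"az": 0,"hand": 50}]}}

```text
clock: 6.68
tool_pos: [0.5674, 0.1047, 0.1007]
eef_rot: [0.024, 1.0, -0.0, -0.0]
contact_force: [0.3, 0.1, -2.0]
opening: 0.657
```

```bash
python3 go.py .5675 .1034 .083 87.1
```

```text
t 6.67 tcp [0.5674 0.1047 0.1007] jaw yaw 87.2 tilt 0.04 open mm 57.9 F [ 0.3  0.1 -2. ] M [ 0.03 -0.02  0.01]
q [-0.11  0.87 -0.27  1.83  0.43  0.5   0.86]
d [-0.002 -0.021  0.295] a [-0.   -0.01  0.02]
```

{"name": "servo_tool", "arguments": {"deltas": [{"dx": 0,"dy": -0.02,"dz": 0.08,"ax": 0,"ay": 0,"az": 0,"hand": 50},{"dx": 0,"dy": -0.02,"dz": 0.16,"ax": 0,"ay": 0,"az": 0,"hand": 50},{"dx": 0,"dy": -0.02,"dz": 0.23,"ax": 0,"ay": 0,"az": 0,"hand": 50},{"dx": 0,"dy": -0.02,"dz": 0.28,"ax": 0,"ay": 0,"az": 0,"hand": 50},{"dx": 0,"dy": -0.02,"dz": 0.31,"ax": 0,"ay": 0,"az": 0,"hand": 50},{"dx": 0,"dy": -0.02,"dz": 0.31,"ax": 0,"ay": 0,"az": 0,"hand": 50}]}}

```text
clock: 7.42
tool_pos: [0.5676, 0.1036, 0.0824]
eef_rot: [0.024, 1.0, 0.0, -0.0]
contact_force: [-0.5, -0.1, -2.2]
opening: 0.654
```

```bash
python3 go.py .5675 .1034 .082 87.1
```

```text
t 7.42 tcp [0.5676 0.1036 0.0824] jaw yaw 87.2 tilt 0.01 open mm 57.6 F [-0.5 -0.1 -2.2] M [ 0.04 -0.   -0.02]
q [-0.12  0.9  -0.25  1.83  0.45  0.46  0.85]
d [ 0.001 -0.003  0.007] a [ 0.   -0.    0.02]
```

{"name": "servo_tool", "arguments": {"deltas": [{"dx": 0,"dy": 0,"dz": 0.01,"ax": 0,"ay": 0,"az": 0,"hand": 50},{"dx": 0,"dy": 0,"dz": 0.02,"ax": 0,"ay": 0,"az": 0,"hand": 50},{"dx": 0,"dy": 0,"dz": 0.025,"ax": 0,"ay": 0,"az": 0,"hand": 56},{"dx": 0,"dy": 0,"dz": 0.025,"ax": 0,"ay": 0,"az": 0,"hand": 62},{"dx": 0,"dy": 0,"dz": 0.025,"ax": 0,"ay": 0,"az": 0,"hand": 70},{"dx": 0,"dy": 0,"dz": 0.025,"ax": 0,"ay": 0,"az": 0,"hand": 75},{"dx": 0,"dy": 0,"dz": -0.2,"ax": 0,"ay": 0,"az": 0,"hand": 80},{"dx": 0,"dy": 0,"dz": -0.7,"ax": 0,"ay": 0,"az": 0,"hand": 88},{"dx": 0,"dy": 0,"dz": -1.4,"ax": 0,"ay": 0,"az": 0,"hand": 88}]}}

```text
clock: 8.55
tool_pos: [0.567, 0.1034, 0.1674]
eef_rot: [0.024, 1.0, -0.0, -0.001]
contact_force: [-0.0, -1.2, 0.2]
opening: 1.0
```

```bash
python3 go.py .575 -.09 .17 90 .609 -.181 .16 90
```

```text
t 8.55 tcp [0.567  0.1034 0.1674] jaw yaw 87.2 tilt 0.09 open mm 88.1 F [-0.  -1.2  0.2] M [ 0.01 -0.01  0.02]
q [-0.07  0.77 -0.33  1.8   0.38  0.64  0.9 ]
d [-0.288 -3.213 -0.042] a [-0.   -0.02 -0.46]
d [-0.928 -4.701  0.124] a [-0.   -0.02 -0.46]
```

{"name": "servo_tool", "arguments": {"deltas": [{"dx": -0.2,"dy": -0.8,"dz": 0,"ax": 0,"ay": 0,"az": 0,"hand": 88},{"dx": -0.35,"dy": -1.6,"dz": 0,"ax": 0,"ay": 0,"az": 0,"hand": 88},{"dx": -0.5,"dy": -2.4,"dz": 0,"ax": 0,"ay": 0,"az": 0,"hand": 88},{"dx": -0.7,"dy": -3.2,"dz": 0,"ax": 0,"ay": 0,"az": 0,"hand": 88},{"dx": -0.85,"dy": -4.0,"dz": 0,"ax": 0,"ay": 0,"az": 0,"hand": 88},{"dx": -0.92,"dy": -4.5,"dz": 0.1,"ax": 0,"ay": 0,"az": 0,"hand": 88},{"dx": -0.93,"dy": -4.7,"dz": 0.12,"ax": 0,"ay": 0,"az": 0,"hand": 88},{"dx": -0.93,"dy": -4.7,"dz": 0.12,"ax": 0,"ay": 0,"az": 0,"hand": 88},{"dx": -0.93,"dy": -4.7,"dz": 0.12,"ax": 0,"ay": 0,"az": 0,"hand": 88}]}}

```text
clock: 9.68
tool_pos: [0.61, -0.1783, 0.1598]
eef_rot: [0.023, 1.0, 0.001, 0.0]
contact_force: [0.7, 0.1, -0.3]
opening: 0.999
```

```bash
python3 go.py .609 -.1815 .0755 87.2
python3 - <<'E'
from h import *
for n in("scene","top"):
    p,d=eyes.snapshot(n); np.save(f"pics/{n}3.npy",p);np.save(f"pics/{n}3_d.npy",d)
    u,v=(190,150) if n=="scene" else (190,150)
    cv2.imwrite(f"pics/{n}3.png",cv2.resize(p[v:v+130,u:u+190,::-1],None,fx=4,fy=4,interpolation=cv2.INTER_CUBIC))
E
```

```text
t 9.68 tcp [ 0.61   -0.1783  0.1598] jaw yaw 87.4 tilt 0.1 open mm 88.1 F [ 0.7  0.1 -0.3] M [ 0.04 -0.05 -0.02]
q [ 0.42  0.85 -0.39  1.61  0.43  0.76  1.37]
d [ 0.014 -0.056  1.405] a [0.02 0.   0.03]
```

View pics/scene3.png

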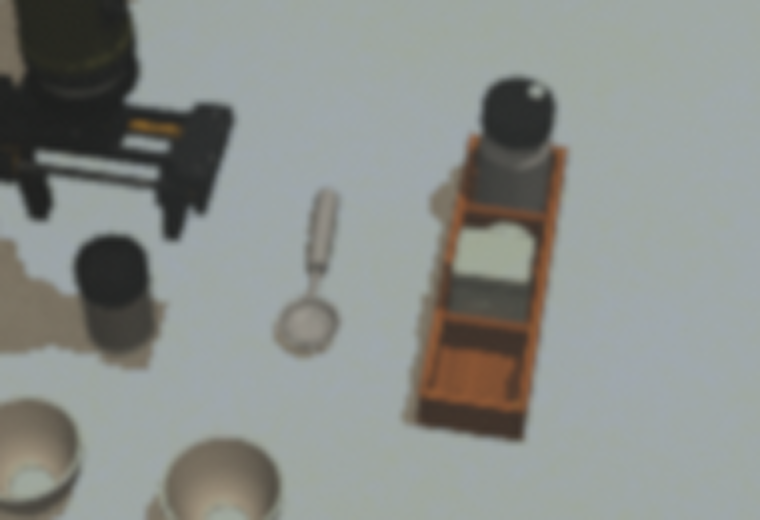

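View pics/top3.png

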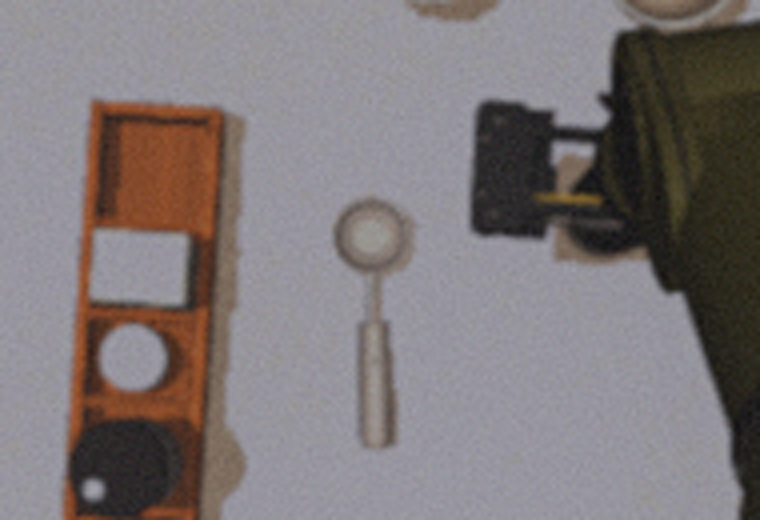

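Run:
```python
from h import *
p=np.load("pics/top3.npy");X=cloud("top",np.load("pics/top3_d.npy"))
m=(np.hypot(X[...,0]-.567,X[...,1]-.103)<.06)&(X[...,2]>.082)
cs,_=cv2.findContours(m.astype(np.uint8),cv2.RETR_EXTERNAL,cv2.CHAIN_APPROX_NONE)
c=max(cs,key=cv2.contourArea)[:,0]; W=ray("top",c,.091)[:,:2].astype(np.float32)*1000
print(cv2.minAreaRect(W),np.median(X[m],0))
# brightness-based
hsv=cv2.cvtColor(p,cv2.COLOR_RGB2HSV)
m2=(cv2.dilate(m.astype(np.uint8),np.ones((5,5)))>0)&(p.min(2)>105)
cs,_=cv2.findContours(m2.astype(np.uint8),cv2.RETR_EXTERNAL,cv2.CHAIN_APPROX_NONE)
c=max(cs,key=cv2.contourArea)[:,0]; W=ray("top",c,.091)[:,:2].astype(np.float32)*1000
print(cv2.minAreaRect(W))
X=cloud("scene",np.load("pics/scene3_d.npy"))
m=(np.hypot(X[...,0]-.612,X[...,1]+.181)<.05)&(X[...,2]>.07)
print("jar top scene",np.median(X[m],0))
th=np.radians(-2.4);ex=np.array([np.cos(th),np.sin(th)]);ey=np.array([-ex[1],ex[0]]);O=np.array([.5383,.1046])
B=(X[...,:2]-O)@np.stack([ex,ey],1)*1000; Z=X[...,2]*1000
m=(abs(B[...,1])<25)&(abs(B[...,0]-50)<10)&(Z>50)&(Z<84);print("tin face bx",np.median(B[m][:,0]))
m=(abs(B[...,1])<36)&(abs(B[...,0]-133)<8)&(Z>8)&(Z<36);print("rack end bx",np.median(B[m][:,0]))
```

```text
((566.6084594726562, 103.82379150390625), (42.771793365478516, 57.07569885253906), 1.0914403200149536) [0.56664247 0.1040312  0.08999733]
((566.0826416015625, 103.47382354736328), (56.45008087158203, 42.64105224609375), 86.99961853027344)
jar top scene [ 0.62986623 -0.17657909  0.44583138]
tin face bx 51.209634480864565
rack end bx 133.6869916199656
```

{"name": "servo_tool", "arguments": {"newtons": 25, "deltas": [{"dx": 0,"dy": -0.04,"dz": 0.4,"ax": 0,"ay": 0,"az": 0,"hand": 88},{"dx": 0,"dy": -0.04,"dz": 0.9,"ax": 0,"ay": 0,"az": 0,"hand": 88},{"dx": 0,"dy": -0.04,"dz": 1.3,"ax": 0,"ay": 0,"az": 0,"hand": 88},{"dx": 0,"dy": -0.04,"dz": 1.41,"ax": 0,"ay": 0,"az": 0,"hand": 88},{"dx": 0,"dy": -0.04,"dz": 1.41,"ax": 0,"ay": 0,"az": 0,"hand": 80},{"dx": 0,"dy": -0.04,"dz": 1.41,"ax": 0,"ay": 0,"az": 0,"hand": 70},{"dx": 0,"dy": -0.04,"dz": 1.41,"ax": 0,"ay": 0,"az": 0,"hand": 60},{"dx": 0,"dy": -0.04,"dz": 1.41,"ax": 0,"ay": 0,"az": 0,"hand": 50},{"dx": 0,"dy": -0.04,"dz": 1.41,"ax": 0,"ay": 0,"az": 0,"hand": 50},{"dx": 0,"dy": -0.04,"dz": 1.41,"ax": 0,"ay": 0,"az": 0,"hand": 50}]}}

```text
clock: 11.02
tool_pos: [0.61, -0.1831, 0.0755]
eef_rot: [0.024, 1.0, 0.0, 0.001]
contact_force: [-0.1, 0.4, 6.6]
opening: 0.638
```

```bash
python3 go.py .61 -.18 .16 87.2 .6311 .1005 .16 87.2
```

```text
t 11.03 tcp [ 0.61   -0.1831  0.0755] jaw yaw 87.2 tilt 0.07 open mm 56.2 F [-0.1  0.4  6.6] M [ 0.12  0.16 -0.02]
q [ 0.4   0.97 -0.33  1.64  0.49  0.61  1.32]
d [ 0.002  0.051 -1.409] a [0.   0.01 0.  ]
d [-0.123  4.738 -1.408] a [0.   0.01 0.  ]
```

{"name": "servo_tool", "arguments": {"deltas": [{"dx": 0,"dy": 0,"dz": -0.4,"ax": 0,"ay": 0,"az": 0,"hand": 50},{"dx": 0,"dy": 0,"dz": -1.0,"ax": 0,"ay": 0,"az": 0,"hand": 50},{"dx": -0.05,"dy": 0.5,"dz": -1.4,"ax": 0,"ay": 0,"az": 0,"hand": 50},{"dx": -0.08,"dy": 1.2,"dz": -1.4,"ax": 0,"ay": 0,"az": 0,"hand": 50},{"dx": -0.12,"dy": 2.0,"dz": -1.4,"ax": 0,"ay": 0,"az": 0,"hand": 50},{"dx": -0.12,"dy": 2.8,"dz": -1.4,"ax": 0,"ay": 0,"az": 0,"hand": 50},{"dx": -0.12,"dy": 3.5,"dz": -1.4,"ax": 0,"ay": 0,"az": 0,"hand": 50},{"dx": -0.12,"dy": 4.2,"dz": -1.4,"ax": 0,"ay": 0,"az": 0,"hand": 50},{"dx": -0.12,"dy": 4.6,"dz": -1.4,"ax": 0,"ay": 0,"az": 0,"hand": 50},{"dx": -0.12,"dy": 4.74,"dz": -1.4,"ax": 0,"ay": 0,"az": 0,"hand": 50}]}}

```text
clock: 12.28
tool_pos: [0.6299, 0.1025, 0.1582]
eef_rot: [0.023, 1.0, 0.0, -0.001]
contact_force: [0.1, -1.3, -2.4]
opening: 0.638
```

{"name": "servo_tool", "arguments": {"deltas": [{"dx": 0,"dy": 0,"dz": 0.0,"ax": 0,"ay": 0,"az": 0,"hand": 50},{"dx": 0,"dy": 0,"dz": 0.0,"ax": 0,"ay": 0,"az": 0,"hand": 50},{"dx": 0,"dy": 0,"dz": 0.0,"ax": 0,"ay": 0,"az": 0,"hand": 50},{"dx": 0,"dy": 0,"dz": 0.0,"ax": 0,"ay": 0,"az": 0,"hand": 50}]}}

```text
clock: 12.78
tool_pos: [0.6306, 0.0996, 0.1587]
eef_rot: [0.025, 1.0, -0.0, -0.0]
contact_force: [0.9, -0.7, -1.3]
opening: 0.64
```

```bash
python3 go.py .6311 .1005 .12 87.2
python3 - <<'E'
from h import *
for n in("scene",):
    p,d=eyes.snapshot(n); np.save(f"pics/{n}4.npy",p);np.save(f"pics/{n}4_d.npy",d)
    u,v=(270,150)
    cv2.imwrite(f"pics/{n}4.png",cv2.resize(p[v:v+120,u:u+120,::-1],None,fx=5,fy=5,interpolation=cv2.INTER_CUBIC))
X=cloud("scene",d)
th=np.radians(-2.4);ex=np.array([np.cos(th),np.sin(th)]);ey=np.array([-ex[1],ex[0]]);O=np.array([.5383,.1046])
B=(X[...,:2]-O)@np.stack([ex,ey],1)*1000; Z=X[...,2]*1000
m=(abs(B[...,1])<36)&(abs(B[...,0]-133)<8)&(Z>8)&(Z<36);print("rack end bx",np.median(B[m][:,0]))
m=(abs(B[...,1])<40)&(abs(B[...,0]-92)<45)&(Z>95)&(Z<145)
b=B[m]; print(m.sum(),np.percentile(b[:,1],[1,5,95,99]).round(1), "front bx", np.percentile(b[abs(b[:,1])<8][:,0],[10,50,90]).round(1))
# circle fit radius fixed 28.5 to side points
from scipy.optimize import least_squares
k=abs(b[:,1])<22; f=least_squares(lambda c:np.hypot(b[k,0]-c[0],b[k,1]-c[1])-28.5,[92,0],loss="soft_l1"); print("jar axis in box frame (cam)",f.x.round(2))
s=r.get_state(); print("tcp box",((s["tool_pos"][:2]-O)@np.stack([ex,ey],1)*1000).round(2))
E
```

```text
t 12.78 tcp [0.6306 0.0996 0.1587] jaw yaw 87.1 tilt 0.02 open mm 56.4 F [ 0.9 -0.7 -1.3] M [ 0.08  0.01 -0.03]
q [-0.05  0.85 -0.34  1.61  0.38  0.75  0.96]
d [-0.008  0.016  0.645] a [-0.   -0.   -0.01]
rack end bx 133.32683368250213
217 [-38.6 -30.5  25.   35.6] front bx [119.5 121.3 122.9]
jar axis in box frame (cam) [93.46 -4.01]
tcp box [92.38 -0.87]
```

View pics/scene4.png

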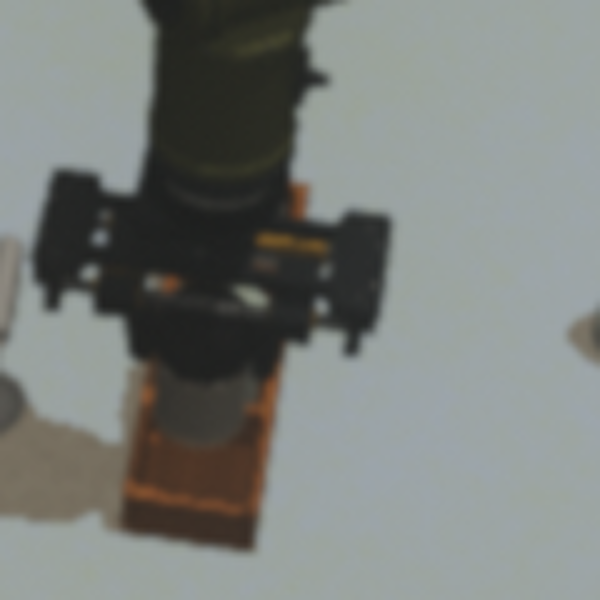

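{"name": "servo_tool", "arguments": {"deltas": [{"dx": 0.01,"dy": 0.025,"dz": 0.2,"ax": 0,"ay": 0,"az": 0,"hand": 50},{"dx": 0.01,"dy": 0.025,"dz": 0.4,"ax": 0,"ay": 0,"az": 0,"hand": 50},{"dx": 0.01,"dy": 0.025,"dz": 0.6,"ax": 0,"ay": 0,"az": 0,"hand": 50},{"dx": 0.01,"dy": 0.025,"dz": 0.75,"ax": 0,"ay": 0,"az": 0,"hand": 50},{"dx": 0.01,"dy": 0.025,"dz": 0.85,"ax": 0,"ay": 0,"az": 0,"hand": 50},{"dx": 0.01,"dy": 0.025,"dz": 0.95,"ax": 0,"ay": 0,"az": 0,"hand": 50},{"dx": 0.01,"dy": 0.025,"dz": 0.95,"ax": 0,"ay": 0,"az": 0,"hand": 50}]}}

```text
clock: 13.7
tool_pos: [0.6298, 0.102, 0.1014]
eef_rot: [0.024, 1.0, -0.0, -0.0]
contact_force: [-0.2, 0.0, -1.2]
opening: 0.634
```

```bash
python3 go.py .6299 .1010 .0825 87.2
```

```text
t 13.7 tcp [0.6298 0.102  0.1014] jaw yaw 87.2 tilt 0.03 open mm 55.9 F [-0.2  0.  -1.2] M [ 0.07  0.   -0.  ]
q [-0.07  0.93 -0.31  1.63  0.41  0.65  0.93]
d [-0.002 -0.016  0.314] a [-0.   -0.01  0.  ]
```

{"name": "servo_tool", "arguments": {"deltas": [{"dx": 0,"dy": -0.01,"dz": 0.08,"ax": 0,"ay": 0,"az": 0,"hand": 50},{"dx": 0,"dy": -0.01,"dz": 0.16,"ax": 0,"ay": 0,"az": 0,"hand": 50},{"dx": 0,"dy": -0.01,"dz": 0.23,"ax": 0,"ay": 0,"az": 0,"hand": 50},{"dx": 0,"dy": -0.01,"dz": 0.28,"ax": 0,"ay": 0,"az": 0,"hand": 50},{"dx": 0,"dy": -0.01,"dz": 0.315,"ax": 0,"ay": 0,"az": 0,"hand": 50},{"dx": 0,"dy": -0.01,"dz": 0.325,"ax": 0,"ay": 0,"az": 0,"hand": 50},{"dx": 0,"dy": -0.01,"dz": 0.33,"ax": 0,"ay": 0,"az": 0,"hand": 50},{"dx": 0,"dy": -0.01,"dz": 0.33,"ax": 0,"ay": 0,"az": 0,"hand": 50}]}}

```text
clock: 14.7
tool_pos: [0.6301, 0.1015, 0.082]
eef_rot: [0.024, 1.0, 0.0, 0.0]
contact_force: [0.3, 0.5, -2.8]
opening: 0.643
```

```bash
python3 go.py .6299 .1010 .0825 87.2
```

```text
t 14.7 tcp [0.6301 0.1015 0.082 ] jaw yaw 87.2 tilt 0.01 open mm 56.7 F [ 0.3  0.5 -2.8] M [-0.02  0.    0.01]
q [-0.07  0.96 -0.29  1.64  0.43  0.61  0.92]
d [ 0.002 -0.008 -0.008] a [0. 0. 0.]
```

{"name": "servo_tool", "arguments": {"deltas": [{"dx": 0,"dy": 0,"dz": 0.01,"ax": 0,"ay": 0,"az": 0,"hand": 50},{"dx": 0,"dy": 0,"dz": 0.018,"ax": 0,"ay": 0,"az": 0,"hand": 50},{"dx": 0,"dy": 0,"dz": 0.018,"ax": 0,"ay": 0,"az": 0,"hand": 55},{"dx": 0,"dy": 0,"dz": 0.018,"ax": 0,"ay": 0,"az": 0,"hand": 61},{"dx": 0,"dy": 0,"dz": 0.018,"ax": 0,"ay": 0,"az": 0,"hand": 70},{"dx": 0,"dy": 0,"dz": 0.018,"ax": 0,"ay": 0,"az": 0,"hand": 75},{"dx": 0,"dy": 0,"dz": -0.2,"ax": 0,"ay": 0,"az": 0,"hand": 80},{"dx": 0,"dy": 0,"dz": -0.7,"ax": 0,"ay": 0,"az": 0,"hand": 88},{"dx": 0,"dy": 0,"dz": -1.5,"ax": 0,"ay": 0,"az": 0,"hand": 88},{"dx": 0,"dy": 0,"dz": -2.2,"ax": 0,"ay": 0,"az": 0,"hand": 88}]}}

```text
clock: 15.95
tool_pos: [0.6302, 0.1016, 0.2164]
eef_rot: [0.024, 1.0, 0.0, 0.001]
contact_force: [-0.9, 0.2, -0.2]
opening: 0.999
```

```bash
python3 go.py .449 -.1 .21 87.2 .449 .108 .21 0
python3 - <<'E'
from h import *
for n in("scene",):
    p,d=eyes.snapshot(n); np.save(f"pics/{n}5.npy",p);np.save(f"pics/{n}5_d.npy",d)
    cv2.imwrite(f"pics/{n}5.png",cv2.resize(p[150:270,270:390,::-1],None,fx=5,fy=5,interpolation=cv2.INTER_CUBIC))
E
```

```text
t 15.95 tcp [0.6302 0.1016 0.2164] jaw yaw 87.2 tilt 0.08 open mm 88.0 F [-0.9  0.2 -0.2] M [ 0.03 -0.06 -0.05]
q [-0.03  0.78 -0.37  1.57  0.34  0.86  0.99]
d [ 2.854 -3.502  0.101] a [0.01 0.01 0.  ]
d [ 3.022 -0.039  0.103] a [1.000e-02 1.000e-02 1.454e+01]
```

View pics/scene5.png

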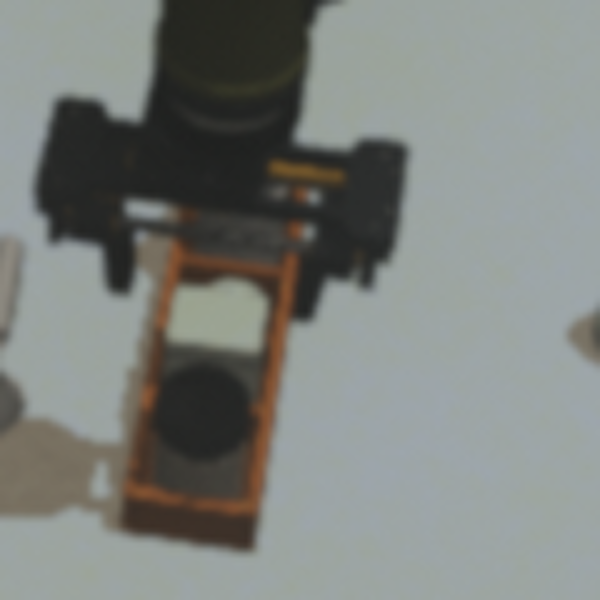

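{"name": "servo_tool", "arguments": {"deltas": [{"dx": 0.3,"dy": 0,"dz": 0,"ax": 0,"ay": 0,"az": -1.5,"hand": 88},{"dx": 0.7,"dy": 0,"dz": 0,"ax": 0,"ay": 0,"az": -3,"hand": 88},{"dx": 1.1,"dy": 0,"dz": 0,"ax": 0,"ay": 0,"az": -4.5,"hand": 88},{"dx": 1.5,"dy": 0,"dz": 0.05,"ax": 0,"ay": 0,"az": -6,"hand": 88},{"dx": 1.9,"dy": 0,"dz": 0.05,"ax": 0,"ay": 0,"az": -7.5,"hand": 88},{"dx": 2.3,"dy": -0.02,"dz": 0.1,"ax": 0,"ay": 0,"az": -9,"hand": 88},{"dx": 2.7,"dy": -0.04,"dz": 0.1,"ax": 0,"ay": 0,"az": -10.5,"hand": 88},{"dx": 2.95,"dy": -0.04,"dz": 0.1,"ax": 0,"ay": 0,"az": -12,"hand": 88},{"dx": 3.02,"dy": -0.04,"dz": 0.1,"ax": 0,"ay": 0,"az": -13,"hand": 88},{"dx": 3.02,"dy": -0.04,"dz": 0.1,"ax": 0,"ay": 0,"az": -13,"hand": 88}]}}

```text
clock: 17.25
tool_pos: [0.4489, 0.1078, 0.2084]
eef_rot: [-0.61, 0.793, -0.0, 0.0]
contact_force: [0.1, 0.5, -0.7]
opening: 1.002
```

{"name": "servo_tool", "arguments": {"deltas": [{"dx": 0,"dy": 0,"dz": 0,"ax": 0,"ay": 0,"az": 0,"hand": 88},{"dx": 0,"dy": 0,"dz": 0,"ax": 0,"ay": 0,"az": 0,"hand": 88},{"dx": 0,"dy": 0,"dz": 0,"ax": 0,"ay": 0,"az": 0,"hand": 88}]}}

```text
clock: 17.62
tool_pos: [0.4491, 0.1079, 0.2079]
eef_rot: [-0.61, 0.792, -0.0, 0.0]
contact_force: [1.4, -0.1, -0.3]
opening: 1.0
```

```bash
python3 go.py .449 .1083 .135 165
python3 - <<'E'
from h import *
for n in("scene","top"):
    p,d=eyes.snapshot(n); np.save(f"pics/{n}6.npy",p);np.save(f"pics/{n}6_d.npy",d)
    u,v=(270,140) if n=="scene" else (160,160)
    cv2.imwrite(f"pics/{n}6.png",cv2.resize(p[v:v+130,u:u+120,::-1],None,fx=4,fy=4,interpolation=cv2.INTER_CUBIC))
E
```

```text
t 17.62 tcp [0.4491 0.1079 0.2079] jaw yaw 165.2 tilt 0.01 open mm 88.1 F [ 1.4 -0.1 -0.3] M [ 0.12  0.06 -0.06]
q [ 0.11  0.66 -0.72  2.09  0.72  0.66  1.79]
d [-0.007  0.003  1.216] a [-0.    0.    0.03]
```

View pics/scene6.png

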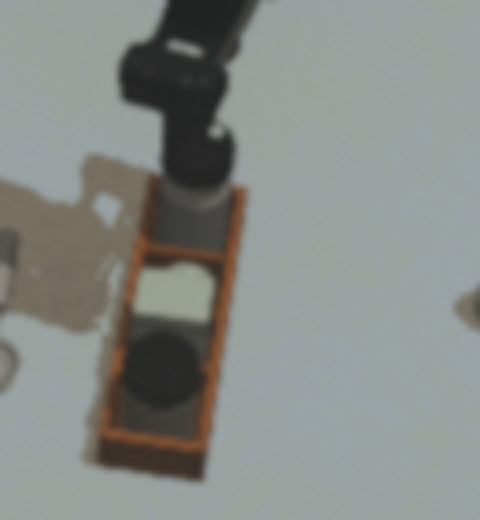

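View pics/top6.png

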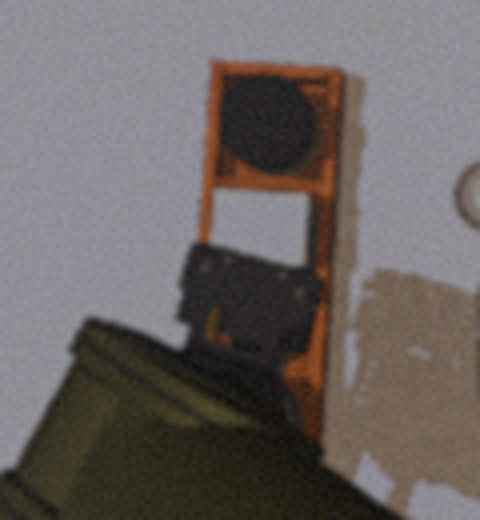

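Run:
```python
from h import *
p=np.load("pics/top6.npy");X=cloud("top",np.load("pics/top6_d.npy"))
th=np.radians(-2.4);ex=np.array([np.cos(th),np.sin(th)]);ey=np.array([-ex[1],ex[0]]);O=np.array([.5383,.1046])
def box(q): return ((np.asarray(q)/1000-O)@np.stack([ex,ey],1)*1000).round(1)
m=(p.max(2)<60)&(np.hypot(X[...,0]-.63,X[...,1]-.1)<.045)&(X[...,2]>.078)
cs,_=cv2.findContours(m.astype(np.uint8),cv2.RETR_EXTERNAL,cv2.CHAIN_APPROX_NONE)
c=max(cs,key=cv2.contourArea)[:,0]; W=ray("top",c,.091)[:,:2].astype(np.float32)*1000
e=cv2.fitEllipse(W);k=cv2.minEnclosingCircle(W);print("jar",e,box(e[0]),box(k[0]),"z",np.median(X[m][:,2]))
```

```text
jar ((629.2770385742188, 101.08902740478516), (52.85835266113281, 54.94842529296875), 129.52011108398438) [91.   0.3] [91.8  0.9] z 0.09048501179877488
```

{"name": "servo_tool", "arguments": {"newtons": 40, "deltas": [{"dx": -0.003,"dy": 0,"dz": 0.4,"ax": 0,"ay": 0,"az": 0,"hand": 88},{"dx": -0.003,"dy": 0,"dz": 0.8,"ax": 0,"ay": 0,"az": 0,"hand": 88},{"dx": -0.003,"dy": 0,"dz": 1.1,"ax": 0,"ay": 0,"az": 0,"hand": 88},{"dx": -0.003,"dy": 0,"dz": 1.22,"ax": 0,"ay": 0,"az": 0,"hand": 88},{"dx": -0.003,"dy": 0,"dz": 1.22,"ax": 0,"ay": 0,"az": 0,"hand": 78},{"dx": -0.003,"dy": 0,"dz": 1.22,"ax": 0,"ay": 0,"az": 0,"hand": 68},{"dx": -0.003,"dy": 0,"dz": 1.22,"ax": 0,"ay": 0,"az": 0,"hand": 58},{"dx": -0.003,"dy": 0,"dz": 1.22,"ax": 0,"ay": 0,"az": 0,"hand": 48},{"dx": -0.003,"dy": 0,"dz": 1.22,"ax": 0,"ay": 0,"az": 0,"hand": 45},{"dx": -0.003,"dy": 0,"dz": 1.22,"ax": 0,"ay": 0,"az": 0,"hand": 45}]}}

```text
clock: 18.98
tool_pos: [0.4476, 0.1085, 0.1351]
eef_rot: [-0.611, 0.792, 0.001, -0.0]
contact_force: [-5.0, 2.3, 6.2]
opening: 0.622
```

```bash
python3 go.py .449 .1083 .134 165
python3 - <<'E'
from h import *
p,d=eyes.snapshot("scene"); np.save("pics/scene7.npy",p)
cv2.imwrite("pics/scene7.png",cv2.resize(p[140:230,280:370,::-1],None,fx=6,fy=6,interpolation=cv2.INTER_CUBIC))
E
```

```text
t 18.98 tcp [0.4476 0.1085 0.1351] jaw yaw 165.3 tilt 0.1 open mm 54.8 F [-5.   2.3  6.2] M [ 0.42  1.31 -0.07]
q [ 0.01  0.77 -0.56  2.15  0.92  0.48  1.61]
d [-0.003 -0.024  0.017] a [0.02 0.   0.04]
```

View pics/scene7.png

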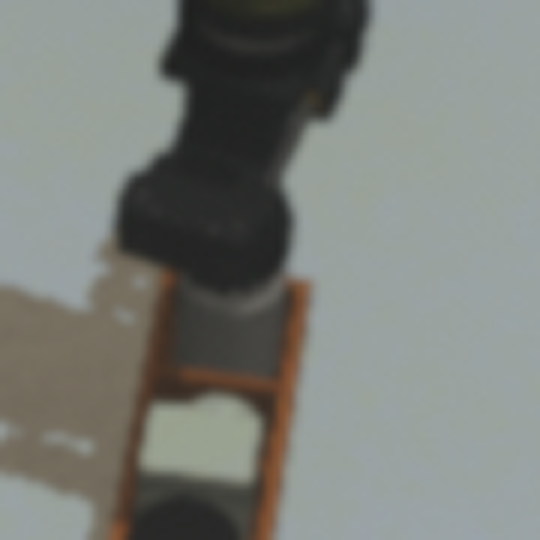

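{"name": "servo_tool", "arguments": {"newtons": 40, "deltas": [{"dx": 0,"dy": 0.02,"dz": 0,"ax": 0,"ay": 0,"az": 0.5,"hand": 45},{"dx": 0,"dy": 0.02,"dz": 0,"ax": 0,"ay": 0,"az": 2,"hand": 45},{"dx": 0,"dy": 0.02,"dz": 0,"ax": 0,"ay": 0,"az": 3.5,"hand": 45},{"dx": 0,"dy": 0.02,"dz": 0.003,"ax": 0,"ay": 0,"az": 5,"hand": 45},{"dx": 0,"dy": 0.02,"dz": 0.005,"ax": 0,"ay": 0,"az": 6.5,"hand": 45},{"dx": 0,"dy": 0.02,"dz": 0.007,"ax": 0,"ay": 0,"az": 8,"hand": 45},{"dx": 0,"dy": 0.02,"dz": 0.009,"ax": 0,"ay": 0,"az": 9.5,"hand": 45},{"dx": 0,"dy": 0.02,"dz": 0.01,"ax": 0,"ay": 0,"az": 11,"hand": 45},{"dx": 0,"dy": 0.02,"dz": 0.012,"ax": 0,"ay": 0,"az": 12.5,"hand": 45},{"dx": 0,"dy": 0.02,"dz": 0.012,"ax": 0,"ay": 0,"az": 14,"hand": 45}]}}

```text
clock: 20.27
tool_pos: [0.4469, 0.1094, 0.1344]
eef_rot: [0.078, 0.997, 0.001, -0.0]
contact_force: [-5.2, 3.3, 4.6]
opening: 0.625
```

```bash
python3 go.py .4476 .1085 .134 20
```

```text
t 20.27 tcp [0.4469 0.1094 0.1344] jaw yaw 81.1 tilt 0.08 open mm 55.0 F [-5.2  3.3  4.6] M [0.75 0.94 0.1 ]
q [-0.22  0.72 -0.19  2.16  0.44  0.29  0.63]
d [-0.013 -0.014  0.006] a [ 1.000e-02 -1.000e-02  1.018e+01]
```

{"name": "servo_tool", "arguments": {"newtons": 40, "deltas": [{"dx": 0.02,"dy": 0.01,"dz": 0,"ax": 0,"ay": 0,"az": 1,"hand": 45},{"dx": 0.02,"dy": 0.01,"dz": 0,"ax": 0,"ay": 0,"az": 2.5,"hand": 45},{"dx": 0.02,"dy": 0.01,"dz": 0,"ax": 0,"ay": 0,"az": 4,"hand": 45},{"dx": 0.02,"dy": 0.01,"dz": 0.004,"ax": 0,"ay": 0,"az": 5.5,"hand": 45},{"dx": 0.02,"dy": 0.01,"dz": 0.006,"ax": 0,"ay": 0,"az": 7,"hand": 45}]}}

```text
clock: 20.9
tool_pos: [0.4472, 0.1099, 0.134]
eef_rot: [0.43, 0.903, 0.001, 0.0]
contact_force: [-0.8, 1.0, 2.5]
opening: 0.625
```

```bash
python3 go.py .4476 .1085 .134 20
```

```text
t 20.9 tcp [0.4472 0.1099 0.134 ] jaw yaw 39.0 tilt 0.1 open mm 55.1 F [-0.8  1.   2.5] M [0.37 0.3  0.14]
q [-0.31  0.72 -0.05  2.17  0.12  0.25  0.22]
d [-0.023 -0.009  0.001] a [ 0.02 -0.    3.17]
```

{"name": "servo_tool", "arguments": {"deltas": [{"dx": 0,"dy": 0,"dz": 0.002,"ax": 0,"ay": 0,"az": 0.7,"hand": 45},{"dx": 0,"dy": 0,"dz": 0.002,"ax": 0,"ay": 0,"az": 1.4,"hand": 45}]}}

```text
clock: 21.15
tool_pos: [0.4472, 0.11, 0.134]
eef_rot: [0.494, 0.869, 0.001, 0.0]
contact_force: [-1.1, 1.5, 2.4]
opening: 0.622
```

```bash
python3 go.py .4476 .1085 .134 20
```

```text
t 21.15 tcp [0.4472 0.11   0.134 ] jaw yaw 30.8 tilt 0.11 open mm 54.8 F [-1.1  1.5  2.4] M [0.27 0.21 0.07]
q [-0.33  0.72 -0.02  2.17  0.05  0.25  0.14]
d [-0.025 -0.008 -0.001] a [ 0.02 -0.01  1.8 ]
```

{"name": "servo_tool", "arguments": {"deltas": [{"dx": 0,"dy": 0,"dz": 0.0,"ax": 0,"ay": 0,"az": 0.7,"hand": 45},{"dx": 0,"dy": 0,"dz": 0.0,"ax": 0,"ay": 0,"az": 1.4,"hand": 45}]}}

```text
clock: 21.4
tool_pos: [0.4473, 0.1102, 0.134]
eef_rot: [0.554, 0.833, 0.001, 0.0]
contact_force: [-0.4, 1.7, 3.4]
opening: 0.622
```

```bash
python3 go.py .4476 .1085 .134 20
```

```text
t 21.4 tcp [0.4473 0.1102 0.134 ] jaw yaw 22.8 tilt 0.11 open mm 54.8 F [-0.4  1.7  3.4] M [0.18 0.14 1.41]
q [-0.34  0.72  0.    2.17 -0.01  0.25  0.07]
d [-0.027 -0.006 -0.   ] a [ 0.02 -0.    0.46]
```

{"name": "servo_tool", "arguments": {"deltas": [{"dx": 0,"dy": 0,"dz": 0.0,"ax": 0,"ay": 0,"az": 0.5,"hand": 45},{"dx": 0,"dy": 0,"dz": 0.0,"ax": 0,"ay": 0,"az": 1.0,"hand": 45},{"dx": 0,"dy": 0,"dz": 0.0,"ax": 0,"ay": 0,"az": 1.0,"hand": 45}]}}

```text
clock: 21.78
tool_pos: [0.4478, 0.109, 0.134]
eef_rot: [0.599, 0.801, 0.001, 0.001]
contact_force: [0.4, 1.5, 5.9]
opening: 0.627
```

```bash
python3 go.py .4473 .1102 .134 20
python3 - <<'E'
from h import *
for n in("scene",):
    p,d=eyes.snapshot(n); np.save(f"pics/{n}8.npy",p)
    cv2.imwrite(f"pics/{n}8.png",cv2.resize(p[140:230,280:370,::-1],None,fx=6,fy=6,interpolation=cv2.INTER_CUBIC))
E
```

```text
t 21.77 tcp [0.4478 0.109  0.134 ] jaw yaw 16.4 tilt 0.14 open mm 55.3 F [0.4 1.5 5.9] M [ 0.   -0.09  1.34]
q [-0.35  0.72  0.02  2.17 -0.06  0.25  0.01]
d [ 0.021 -0.002 -0.001] a [ 0.02  0.01 -0.6 ]
```

View pics/scene8.png

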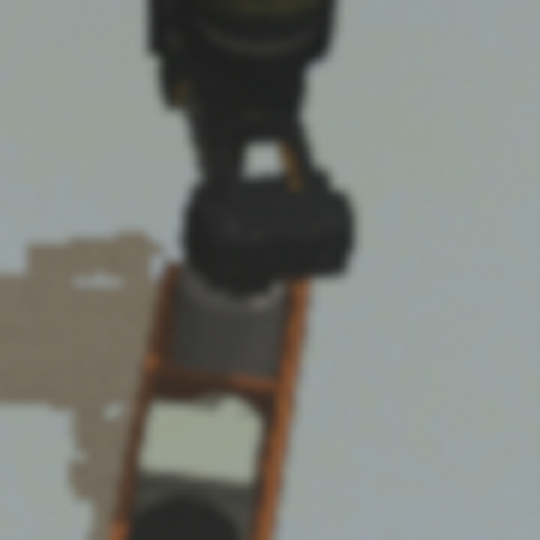

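{"name": "servo_tool", "arguments": {"newtons": 40, "deltas": [{"dx": 0,"dy": 0,"dz": 0,"ax": 0,"ay": 0,"az": -1,"hand": 45},{"dx": 0,"dy": 0,"dz": 0,"ax": 0,"ay": 0,"az": -2.5,"hand": 45},{"dx": 0,"dy": 0,"dz": -0.002,"ax": 0,"ay": 0,"az": -4,"hand": 45},{"dx": 0,"dy": 0,"dz": -0.004,"ax": 0,"ay": 0,"az": -5.5,"hand": 45},{"dx": 0,"dy": 0,"dz": -0.006,"ax": 0,"ay": 0,"az": -7,"hand": 45},{"dx": 0,"dy": 0,"dz": -0.008,"ax": 0,"ay": 0,"az": -8.5,"hand": 45},{"dx": 0,"dy": 0,"dz": -0.01,"ax": 0,"ay": 0,"az": -10,"hand": 45},{"dx": 0,"dy": 0,"dz": -0.011,"ax": 0,"ay": 0,"az": -11.5,"hand": 45},{"dx": 0,"dy": 0,"dz": -0.012,"ax": 0,"ay": 0,"az": -13,"hand": 45},{"dx": 0,"dy": 0,"dz": -0.012,"ax": 0,"ay": 0,"az": -14.3,"hand": 45}]}}

```text
clock: 23.08
tool_pos: [0.448, 0.1094, 0.1346]
eef_rot: [-0.105, 0.994, 0.001, 0.001]
contact_force: [-0.5, 2.5, 5.0]
opening: 0.628
```

```bash
python3 go.py .4478 .109 .1345 108.4
```

```text
t 23.07 tcp [0.448  0.1094 0.1346] jaw yaw 102.1 tilt 0.17 open mm 55.3 F [-0.5  2.5  5. ] M [ 0.57 -0.05 -0.09]
q [-0.17  0.73 -0.27  2.16  0.59  0.32  0.84]
d [ 0.004 -0.005  0.002] a [ 0.01  0.03 -1.06]
```

{"name": "servo_tool", "arguments": {"newtons": 40, "deltas": [{"dx": 0,"dy": 0,"dz": 0,"ax": 0,"ay": 0,"az": -0.5,"hand": 45},{"dx": 0,"dy": 0,"dz": 0,"ax": 0,"ay": 0,"az": -0.9,"hand": 45},{"dx": 0,"dy": 0,"dz": 0,"ax": 0,"ay": 0,"az": -0.9,"hand": 45},{"dx": 0,"dy": 0,"dz": 0,"ax": 0,"ay": 0,"az": -0.9,"hand": 45},{"dx": 0,"dy": 0,"dz": 0,"ax": 0,"ay": 0,"az": -0.9,"hand": 45}]}}

```text
clock: 23.7
tool_pos: [0.448, 0.1094, 0.1347]
eef_rot: [-0.15, 0.989, 0.001, 0.001]
contact_force: [0.5, 2.6, 5.9]
opening: 0.626
```

```bash
python3 go.py .4478 .109 .1345 108.4
python3 - <<'E'
from h import *
print(r.get_state()["qd"].round(3))
for n in("scene","top"):
    p,d=eyes.snapshot(n); np.save(f"pics/{n}9.npy",p); np.save(f"pics/{n}9_d.npy",d)
    u,v=(270,140) if n=="scene" else (160,160)
    cv2.imwrite(f"pics/{n}9.png",cv2.resize(p[v:v+120,u:u+120,::-1],None,fx=5,fy=5,interpolation=cv2.INTER_CUBIC))
cv2.imwrite("pics/scenefull9.png",eyes.snapshot("scene")[0][:,:,::-1])
E
```

```text
t 23.7 tcp [0.448  0.1094 0.1347] jaw yaw 107.2 tilt 0.17 open mm 55.1 F [0.5 2.6 5.9] M [ 0.52 -0.14  0.06]
q [-0.16  0.73 -0.29  2.16  0.63  0.33  0.89]
d [ 0.004 -0.005  0.003] a [ 0.01  0.03 -0.19]
[-0.001  0.001  0.    -0.001 -0.001 -0.001  0.001]
```

View pics/scene9.png

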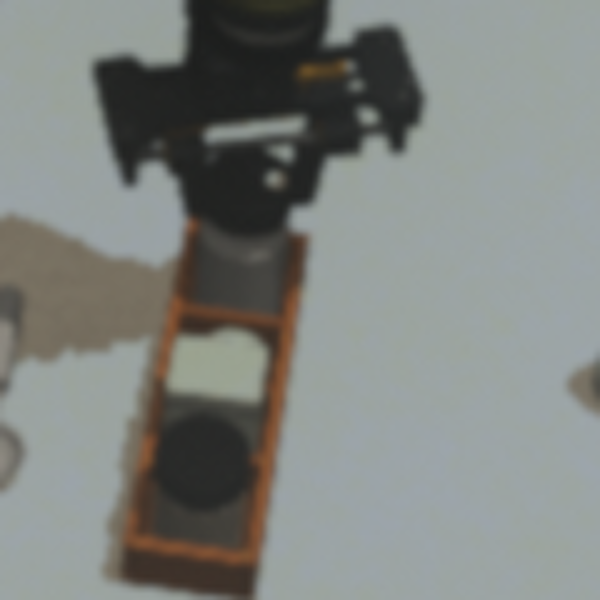

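View pics/top9.png

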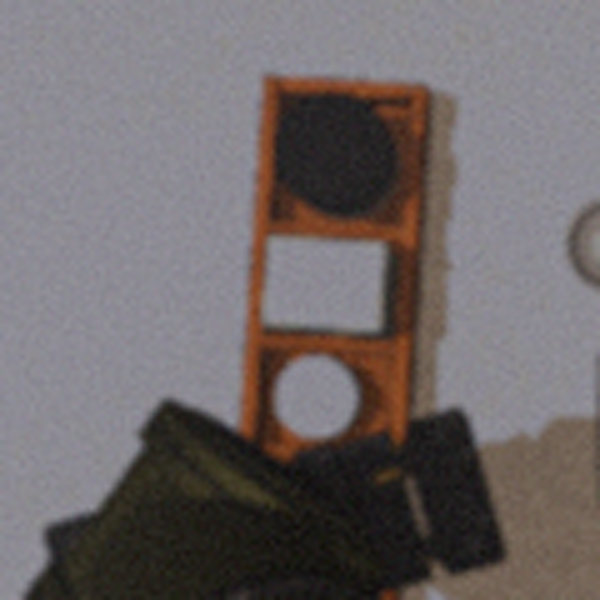

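View pics/scenefull9.png

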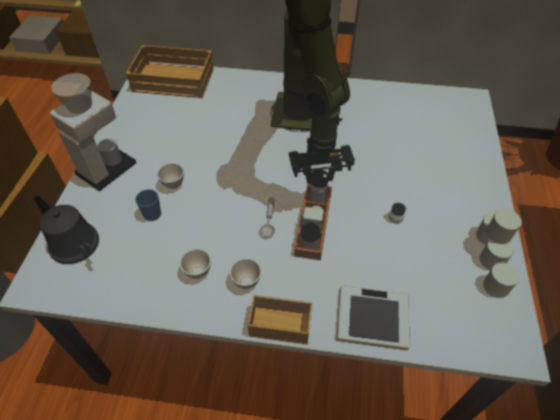

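Run:
```python
from h import *
p=np.load("pics/scene9.npy")
s=p[172:181,321:330].min(2); print(s)
w=np.where(s>95,s-90,0).astype(float);v,u=np.mgrid[172:181,321:330];uv=[(u*w).sum()/w.sum(),(v*w).sum()/w.sum()]
q=ray("scene",uv,.1335)[0];print(uv,q)
for c in((.448,.1094),(.4487,.1086),(.449,.1083)):
    d=q[:2]-c;print(np.hypot(*d)*1000,np.degrees(np.arctan2(d[1],d[0]))+2.4)
```

```text
[[ 34  35  35  39  49  67  77  63  42]
 [ 35  37  42  49  49  47  48  42  36]
 [ 36  43  66  88  82  60  43  37  34]
 [ 37  51  90 116 105  75  50  37  34]
 [ 35  50  85 106  97  73  49  37  34]
 [ 35  40  56  69  69  56  42  36  34]
 [ 34  36  37  42  43  40  36  35  35]
 [ 34  34  35  35  35  35  34  35  35]
 [ 35  34  35  35  35  34  38  49  57]]
[np.float64(324.34375), np.float64(175.359375)] [0.44829722 0.12344556 0.1335    ]
14.048700272801062 91.18772406265771
14.8510186944414 93.95411864876782
15.16185199336368 95.05670587896607
```

Run:
```python
from plant import r
print(r.finish_job())
```

```text
the job is handed in; nothing more can be done
None
```

The sample box is finished and handed in at about 24 s of the 72 s allowed. The hand-in reported no verdict, so the result below rests on my own checks.

**What I did**
- I set the tin in the shorter compartment and the jar in the longer end one, lowering each to the floor before letting go.
- I gripped the cap at 40 N and turned it clockwise about 141° until the wrist moment jumped to about 1.4 N m. It stayed at that level for 6° more, so the cap was at its stop with the fingers slipping.
- I then turned back about 91° and stayed there, still holding the cap.

**Last checks**
- **Tin and jar:** the top camera put each within about 1–2 mm of its compartment centre after release. Both still stood there in the final views. I did not measure tilt separately.
- **Cap:** the valve was at about 91–95° from the box's +x in the final scene view, so the backed-off angle is near 1.6 rad. The fingers were stopped on the cap at 55 mm opening, and the arm was at rest.
- **Other things:** nothing looked moved in the final overview by eye. I did not measure each item.

**Disagreements**
- The two cameras differed by about 1 mm on the box's place.
- The scene-camera readings of the sideways (y) position were noisy by 2–3 mm. I compared held object and box in the same picture where I could.
- In the valve check, its distance from the axis came out at 14–15 mm instead of 17 mm. That leaves an angle uncertainty of roughly 5°, inside the 20° tolerance.

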